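Nest the degreasing baskets and park them in the corner of the draining board

ROBOT

A 6-joint arm with a two-finger parallel gripper is mounted at the origin on the work surface. World frame = base frame: x ahead of the robot, y to its left, z up, the work surface at z = 0. Lengths are in m, angles in degrees, forces in N, time in s.
With the tool pointing down it reaches from about 0.4 to 0.825 m from the base axis. Payload 7 kg.
Tool frame: the origin (TCP) lies at the very end of the fingers, on their centre line; the grasp point (between the pads) lies tcp_to_grasp behind it (tcp_to_grasp is the distance from the TCP to the grasp point, in m); x points along the fingers, y is the direction in which the jaws open and shut, and the axes are right-handed (so a half turn about x gives the same grasp; the last joint's range is limited). The gripper opens to 88 mm and grips with 3 to 60 N. Pads are 19 mm wide; open, the fingers measure 130 mm over their backs; the gripper's body (78 mm by 193 mm) begins 47 mm behind the grasp point.
Start: joints at [81.194, 20.546, 0.682, 0, -70.136, -16.507], TCP at [0.289, 0.61, 0.227] pointing down, gripper open.
Joint ranges: [-176.03, 176.03], [-82.01, 121.73], [-58.28, 71.71], [-173.87, 95.51], [-174.79, -0.11], [-173.66, 173.66]. Speed limits (degrees/s): [136.94, 136.94, 172.46, 180, 180, 180].

INTERFACE

Orientations are given as [roll, pitch, yaw] about the fixed x, y, z axes, in that order (R = Rz(yaw) Ry(pitch) Rx(roll)).
In Python, from plant import * gives the robot as it stands. The module is installed in compiled form; this text tells all that it offers.
- The arm moves only by the shell command python3 -m pendant 'ROWS'. ROWS is JSON, a list of rows, each an object with "claw": the finger opening in mm, from 0 to 87.6; "linear": the shift along the tool's x, y, z in mm, a list of three; "twist": the turn about the tool's x in rad. In form: [{"claw": claw, "linear": [tx, ty, tz], "twist": twist}, ...]. A call has exactly 10 rows; each row shifts and turns the commanded pose from where the row before left it, along the tool's axes as they then stand; what a row does not reach is not made up. A row lasts 1/12 s, in which the tool goes at most 41.7 mm and 7.16 degrees, less where a joint would pass 70% of its speed; a pose out of reach is approached as far as the arm can. A call with a gripper value outside its range is refused whole. The fingers move at their own pace and stop on an object; the grip force is fixed at half the most. Time passes only in rows, so rows that do not move let the fingers close, or fill a call up. It gives the time, the measured TCP pose, the force and the opening at its end, in the units of the state.
- get_obs(): the state, without advancing time (a new reading comes with each control period).
- snapshot(name): name is "side" or "top"; returns (picture, depth): 384x512x3 uint8, red, green, blue; 384x512 float32, m along the optical axis (not along the pixel's ray), 0 where there is no reading.
- camera_params(name): a dict with "fx", "fy", "cx", "cy" (pixels), "rvec" (rotation vector, rad) and "tvec" (3), from world to camera coordinates, as OpenCV has them. Camera axes: x right, y down, z forward; pixel columns grow to the right and rows downward; lengths in m; the calibration is good to about 2 mm. A picture is of the moment at which its call begins. camera_params takes no time and is no camera call.
- close_job(): hands the job in, once; it reports no verdict.
Trained networks look in the newest picture that a camera, given by its name, has taken for a name from the list of things; names that differ only in an ending like _2 or _b are one class to them, and where a whole thing is asked for, a point or a joint stands for the part that bears it (a point fixed in the world has none). Each returns a list of dicts, best first, with "confidence" (0 to 1); they miss things now and then, are a little off and sometimes report something else, mostly with a low value. They report only what shows in the picture. A call takes as long as a camera call. They do not tell look-alikes from the thing itself.
- boxes_of(camera, target): "xy" ([column, row] in pixels, amid what is visible of it).
The state is a dict: "clock": time; "joint_pos": joint angles; "qvel": joint speeds; "tau": joint torques, N m; "tool_pos": TCP position; "orientation": TCP orientation; "force": force on the tool from outside, world axes, zero at the start; "moment": the same for the moment, N m; "opening": finger opening in m.
Only numpy, scipy, OpenCV 4.12 (cv2) and the standard library are available. Lean on these libraries where they do the work, as an engineer would, in place of code of your own. Each camera call takes 0.05 s, during which the arm holds its last target. There are 200 camera calls.

TASK

Put the three empty degreasing baskets away as one nest on the white draining board: the small one inside the middle one inside the large one, each standing flat on the floor of the next (handles may be on either side), lowered in and not dropped. The nest must end up on the board, pushed square and flush into the corner where the two splash walls meet, a long side of the large basket against one wall and a short side against the other. Let go of everything, and do not knock or shift the bottle, the wooden case or the steel specimen.

Things in the scene. Friction and masses are not known exactly. Their poses are not given: they have to be found in the camera images.
- basket_large: largest of three open steel dipping baskets, loose, about 260 g: 160 mm long (y) x 110 mm wide (x) x 70 mm high to the rim, outside; slotted upright walls and floor 3 mm. Origin: centre of the underside, z up. One upright handle, mid long side at -x: strap 24 mm wide, 3 mm thick in line with the wall, then a black grip. Starts askew on the board; slides when pushed.
- basket_middle: middle-sized of three open steel dipping baskets, loose, about 190 g: 138 mm long (y) x 88 mm wide (x) x 64 mm high to the rim, outside; slotted upright walls and floor 3 mm. Origin: centre of the underside, z up. One upright handle, mid long side at -x: strap 24 mm wide, 3 mm thick in line with the wall, then a black grip. Fits in the large one with 8 mm play per side, 3 mm above its underside.
- basket_small: smallest of three open steel dipping baskets, loose, about 130 g: 116 mm long (y) x 66 mm wide (x) x 58 mm high to the rim, outside; slotted upright walls and floor 3 mm. Origin: centre of the underside, z up. One upright handle, mid long side at -x: strap 24 mm wide, 3 mm thick in line with the wall, then a black grip. Fits in the middle one with 8 mm play per side, 3 mm above its underside.
- basket_large_grip (a point): centre of the large basket's flat black grip (40 mm along y, 8 mm along x, 34 mm tall, top 60 mm above the rim), 113 mm above its underside, 56 mm to -x of its centre; inner face level with the wall's inner face, outer 5 mm proud. Rigid; lifts the basket off-centre, so grip it firmly (about 50 N). Axes as the basket's
- basket_middle_grip (a point): centre of the middle basket's flat black grip (40 mm along y, 8 mm along x, 34 mm tall, top 60 mm above the rim), 107 mm above its underside, 45 mm to -x of its centre; inner face level with the wall's inner face, outer 5 mm proud. Rigid; lifts the basket off-centre, so grip it firmly (about 50 N). Axes as the basket's
- basket_small_grip (a point): centre of the small basket's flat black grip (40 mm along y, 8 mm along x, 34 mm tall, top 60 mm above the rim), 101 mm above its underside, 34 mm to -x of its centre; inner face level with the wall's inner face, outer 5 mm proud. Rigid; lifts the basket off-centre, so grip it firmly (about 50 N). Axes as the basket's
- board: white plastic draining board, fixed: a flat slab 260 x 260 mm and 8 mm thick with two upright splash walls, 45 mm high above the bench and 4 mm thick, along its whole +x side (the far one) and its whole +y side (the left one); the other two sides are open. Origin: centre of the underside; the walls' inner faces lie at +130 mm in x and in y
- board_corner (a point): the inside corner where the two splash walls meet, on the board's top surface (8 mm above the bench); axes as the board's, so the board lies to its -x and -y
- wash_bottle: white plastic bottle with a grey cap, loose and upright, 66 mm in diameter and 185 mm tall, origin at the centre of its foot; stands on the bench just right (-y) of the draining board; leave alone
- anvil_case: closed wooden case for anvils, loose, 80 mm (x) by 120 mm (y) by 50 mm high, origin at the centre of its underside; leave alone
- specimen: steel disc specimen, loose, 60 mm in diameter and 25 mm high, origin at the centre of its underside, on the bench just outside the board's left splash wall; leave alone
There are look-alikes about, which are no part of the job. Leave any turquoise look-alike of the basket_small alone.

How it is judged:
By the outcome, as a careful person would: the job done as asked, in the order asked, and still so for the second after the job is handed in, with the robot touching nothing.
It also fails if it takes over 72 s, if anything falls off the work surface, if the arm or the gripper's body presses on something with over 40 N, if the wrist force passes 120 N, or if a joint passes its speed limit or range.

## Working session

There is one attempt and no reset: what is moved stays moved. The work goes in short steps, Python scripts to look and compute and a shell command to move; the robot and the scene stay as the last step left them, time stands still between calls to the robot, and variables do not carry over. Pictures are saved under pics/ and viewed, about 8 in all and at most 12, crops included, and the job is handed in when it is done.

```bash
mkdir -p pics; cat > h.py <<'E'
from plant import *
import numpy as np, cv2
from scipy.spatial.transform import Rotation as R
def snap(n,f=None):
    p,d=snapshot(n)
    if f: cv2.imwrite('pics/'+f,p[:,:,::-1])
    return p,d
def cloud(n,d):
    c=camera_params(n); v,u=np.mgrid[:d.shape[0],:d.shape[1]]
    P=np.stack([(u-c['cx'])/c['fx']*d,(v-c['cy'])/c['fy']*d,d],-1)
    Rm=cv2.Rodrigues(np.array(c['rvec'],float))[0]
    W=(P-np.array(c['tvec']).ravel())@Rm
    W[d==0]=np.nan
    return W
E
python3 - <<'E'
from h import *
o=get_obs();print(o)
W={}
for n in('top','side'):
    p,d=snap(n,n+'0.png');W[n]=cloud(n,d)
    np.savez(n+'0.npz',p=p,W=W[n])
    c=camera_params(n);print(n,c, -cv2.Rodrigues(np.array(c['rvec'],float))[0].T@np.array(c['tvec']).ravel())
    for t in('basket_large','basket_middle','basket_small','basket_large_grip','basket_middle_grip','basket_small_grip','board','board_corner','wash_bottle','anvil_case','specimen'):
        print(t,[(np.round(b['xy']).astype(int).tolist(),round(b['confidence'],2),np.round(W[n][int(b['xy'][1]),int(b['xy'][0])],3).tolist()) for b in boxes_of(n,t)])
E
```

```text
{'clock': 0.0, 'joint_pos': array([ 8.11942778e+01,  2.05905873e+01,  6.32118465e-01, -2.00317059e-02,
       -7.01357390e+01, -1.65065632e+01]), 'qvel': array([-0.08173515,  0.03407558,  0.03451073, -0.04590574, -0.00633803,
       -0.16166148]), 'tau': array([ 1.12585494e-03, -5.82714951e+01,  2.93047857e+01,  6.99664369e+00,
        6.93904716e-03, -1.66024356e-04]), 'tool_pos': array([0.28841424, 0.60972225, 0.22561997]), 'orientation': array([  95.20433192,   89.90392795, -110.11477556]), 'force': array([ 0.52758974, -0.31735864, -0.1050608 ]), 'moment': array([-0.00198168, -0.02188226,  0.00848993]), 'opening': 0.08751297544951553}
top {'fx': 353.90841080349765, 'fy': 353.90841080349765, 'cx': 260.99462468874935, 'cy': 191.6317030060922, 'rvec': array([ 2.1357678 , -2.15397536,  0.20544344]), 'tvec': array([-0.02238346,  0.50236926,  1.13940637])} [0.3055693  0.00225547 1.20737115]
basket_large [([196, 186], 0.96, [0.532, 0.198, 0.011])]
basket_middle [([311, 193], 0.77, [0.503, -0.198, 0.0])]
basket_small [([361, 259], 0.86, [0.277, -0.362, 0.002]), ([369, 150], 0.71, [0.659, 
[... 1313 characters left out ...]
.61, -0.408, 0.092]), ([316, 239], 0.49, [0.514, -0.182, 0.005])]
basket_large_grip [([217, 156], 0.63, [0.535, 0.232, 0.014])]
basket_middle_grip [([316, 240], 0.93, [0.514, -0.182, 0.005])]
basket_small_grip [([418, 251], 0.88, [0.609, -0.412, 0.092]), ([360, 303], 0.73, [0.448, -0.377, 0.004]), ([305, 343], 0.68, [0.281, -0.342, 0.004])]
board [([209, 175], 0.89, [0.462, 0.186, 0.021])]
board_corner [([210, 174], 0.75, [0.464, 0.178, 0.03])]
wash_bottle [([282, 169], 0.96, [0.566, -0.006, 0.112]), ([220, 156], 0.73, [0.542, 0.221, 0.017]), ([313, 239], 0.65, [0.514, -0.175, 0.003])]
anvil_case [([369, 200], 0.59, [0.687, -0.22, 0.054])]
specimen [([186, 131], 0.53, [0.532, 0.374, 0.028])]
```

```bash
ls pics; python3 -c "
import cv2,numpy as np
a=cv2.imread('pics/top0.png');b=cv2.imread('pics/side0.png')
cv2.imwrite('pics/both0.png',cv2.resize(a,(800,600)))"
```

```text
side0.png
top0.png
```

View pics/both0.png

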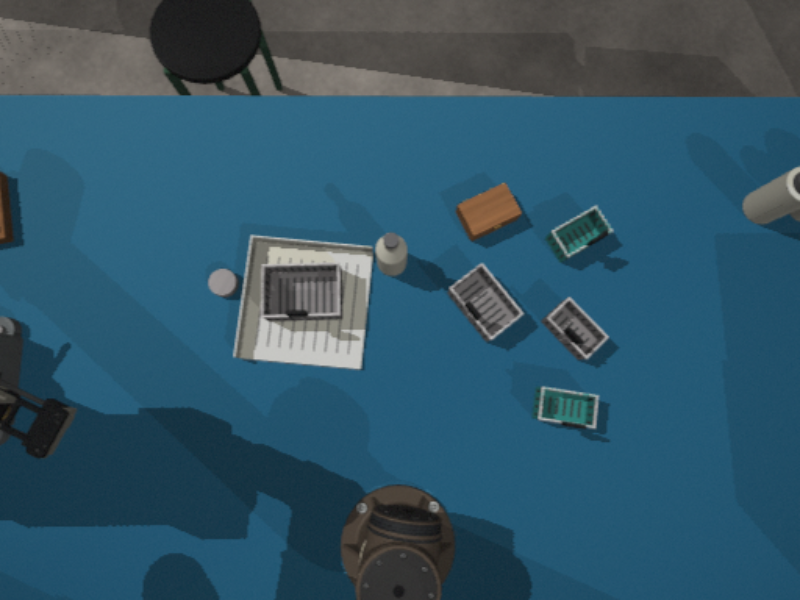

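View pics/side0.png

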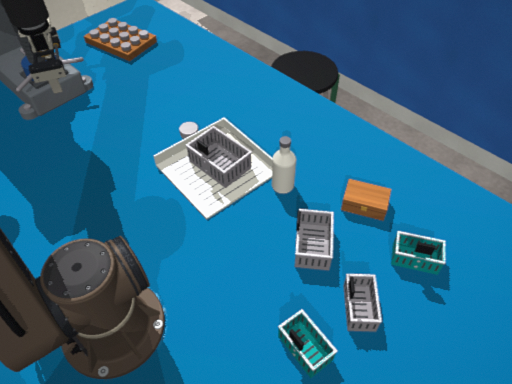

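The top view shows the board at about (195,190) with basket_large on it (196,183), the bottle at (251,163) and the specimen at (143,181). The case is at (313,135) and basket_middle at (311,193). Three things could be taken for basket_small. The steel one at (368,210) is the real one, and (371,150) and (363,260) are turquoise look-alikes. Next I'll measure poses and check that choice in a crop.

```bash
cat >> h.py <<'E'
from scipy.optimize import least_squares
def fitrim(W,c0,L,Wd,h,base,rad=0.1,yaw0=None):
    """fit rim outline (mid wall) -> x,y,yaw(deg, basket frame, handle at -x), n, grip centroid"""
    X=W.reshape(-1,3); X=X[np.isfinite(X).all(1)]
    X=X[np.hypot(X[:,0]-c0[0],X[:,1]-c0[1])<rad]
    Rm=X[abs(X[:,2]-base-h)<0.005]; G=X[(X[:,2]>base+h+0.024)&(X[:,2]<base+h+0.067)]
    a,b=Wd/2-.0015,L/2-.0015
    def res(p):
        c,s=np.cos(p[2]),np.sin(p[2]); d=Rm[:,:2]-p[:2]
        q=np.abs(np.stack([c*d[:,0]+s*d[:,1],-s*d[:,0]+c*d[:,1]],1))-[a,b]
        return np.where((q>0).all(1),np.hypot(*q.T),q.max(1))
    best=None
    for y in np.arange(-90,90,15) if yaw0 is None else [yaw0]:
        r=least_squares(res,[*Rm[:,:2].mean(0),np.radians(y)],loss='soft_l1',f_scale=.002)
        if best is None or r.cost<best.cost: best=r
    x,y,t=best.x; g=np.median(G,0) if len(G) else np.full(3,np.nan)
    if len(G) and np.cos(t)*(g[0]-x)+np.sin(t)*(g[1]-y)>0: t+=np.pi
    t=np.degrees(t); t=(t+180)%360-180
    return np.round([x,y],4),round(t,2),len(Rm),round(float(np.median(np.abs(best.fun)))*1e3,2),np.round(g,4),np.round(G.max(0),3) if len(G) else None,round(float(np.median(Rm[:,2])),4)
E
python3 - <<'E'
from h import *
from plant import *
import plant; print([k for k in dir(plant) if not k.startswith('_')])
try: print(tcp_to_grasp)
except Exception as e: print(e)
for n in('top','side'):
    z=np.load(n+'0.npz');W=z['W']
    print(n)
    print('large',fitrim(W,(.54,.2),.16,.11,.07,.008,.12))
    print('mid',fitrim(W,(.505,-.2),.138,.088,.064,0))
    print('small',fitrim(W,(.45,-.397),.116,.066,.058,0,.08))
    X=W.reshape(-1,3);X=X[np.isfinite(X).all(1)]
    m=(abs(X[:,2]-.045)<.003)&(X[:,0]>.35)&(X[:,0]<.72)&(X[:,1]>.02)&(X[:,1]<.4)
    T=X[m]; t0=np.radians(-5)
    # board walls: fit corner + yaw with wall-top strips centred at +132 mm
    def res(p):
        c,s=np.cos(p[2]),np.sin(p[2]);d=T[:,:2]-p[:2]
        q=np.stack([c*d[:,0]+s*d[:,1],-s*d[:,0]+c*d[:,1]],1)-.132
        return np.minimum(abs(q[:,0]),abs(q[:,1]))
    r=least_squares(res,[.5,.2,t0],loss='soft_l1',f_scale=.002)
    x,y,t=r.x;c,s=np.cos(t),np.sin(t)
    print('board',np.round(r.x[:2],4),np.degrees(t).round(2),m.sum(),np.median(abs(r.fun)),'corner',np.round([x+.13*(c-s),y+.13*(s+c)],4))
    for nm,cc,zmin in(('bottle',(.575,.0),.16),('spec',(.54,.37),.02),('case',(.71,-.2),.04)):
        k=X[(np.hypot(X[:,0]-cc[0],X[:,1]-cc[1])<.08)&(X[:,2]>zmin)]
        if nm=='spec':k=k[np.hypot(k[:,0]-.54,k[:,1]-.372)<.035]
        print(nm,np.round(np.median(k,0),3),k.min(0).round(3),k.max(0).round(3))
a=cv2.imread('pics/top0.png')[120:285,280:400];b=cv2.imread('pics/side0.png')[200:365,270:470]
cv2.imwrite('pics/crop1.png',cv2.resize(np.hstack([a,b]),None,fx=2.4,fy=2.4,interpolation=2))
E
```

```text
['PlanningError', 'boxes_of', 'camera_params', 'close_job', 'get_obs', 'snapshot', 'tcp_to_grasp']
0.0188
top
large (array([0.5198, 0.1989]), np.float64(1.35), 239, 1.27, array([0.462 , 0.1965, 0.1344]), array([0.469, 0.216, 0.143]), 0.0769)
mid (array([ 0.4962, -0.1882]), np.float64(-52.62), 199, 1.39, array([ 0.468 , -0.1516,  0.1208]), array([ 0.483, -0.139,  0.127]), 0.0632)
small (array([ 0.4387, -0.3808]), np.float64(-48.11), 182, 1.46, array([ 0.4165, -0.3534,  0.1127]), array([ 0.432, -0.341,  0.12 ]), 0.0568)
board [0.4989 0.1938] -6.08 211 0.0016637816536266004 corner [0.6419 0.3093]
bottle [0.593 0.011 0.184] [ 0.581 -0.003  0.161] [0.609 0.024 0.189]
spec [0.545 0.375 0.024] [0.52  0.348 0.02 ] [0.572 0.405 0.029]
case [ 0.701 -0.204  0.049] [ 0.642 -0.272  0.04 ] [ 0.761 -0.135  0.056]
side
large (array([0.518 , 0.1986]), np.float64(1.18), 377, 1.51, array([0.4601, 0.194 , 0.1278]), array([0.468, 0.218, 0.143]), 0.0789)
mid (array([ 0.4945, -0.1887]), np.float64(-52.78), 310, 1.46, array([ 0.4597, -0.1588,  0.1233]), array([ 0.483, -0.138,  0.13 ]), 0.0653)
small (array([ 0.4369, -0.3808]), np.float64(-47.65), 367, 1.52, array([ 0.4104, -0.3574,  0.1158]), array([ 0.429, -0.342,  0.123]), 0.059)
board [0.4919 0.1923] -7.72 375 0.007941054146134607 corner [0.6382 0.3037]
bottle [0.59  0.007 0.184] [ 0.579 -0.006  0.16 ] [0.611 0.024 0.19 ]
spec [0.544 0.374 0.027] [0.515 0.348 0.02 ] [0.574 0.402 0.033]
case [ 0.696 -0.208  0.051] [ 0.639 -0.275  0.04 ] [ 0.762 -0.136  0.057]
```

View pics/crop1.png

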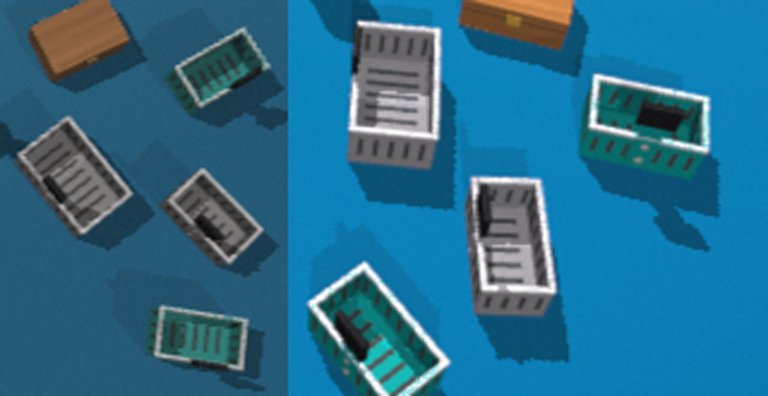

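```bash
cat >> h.py <<'E'
def st():
    o=get_obs(); M=R.from_euler('xyz',o['orientation'],degrees=True).as_matrix()
    phi=np.degrees(np.arctan2(M[1,1],M[0,1])); return o,M,phi
def plan(p,phi_t=None):
    """tool-frame shift to p (mm) before and after twisting to azimuth phi_t of tool y"""
    o,M,phi=st(); d=np.array(p)-o['tool_pos']
    print('t',round(o['clock'],2),'pos',o['tool_pos'].round(4),'phi',round(phi,2),'tilt',round(np.degrees(np.arccos(min(1,-M[2,0]))),2),'j',o['joint_pos'].round(1),'F',o['force'].round(1),'open',round(o['opening'],4))
    print(' shift now-axes mm',(M.T@d*1e3).round(1))
    if phi_t is not None:
        tw=((phi-phi_t)+180)%360-180   # twist about tool x (down): + lowers phi
        M2=M@R.from_euler('x',tw,degrees=True).as_matrix()
        print(' twist deg',round(tw,2),'rad',round(np.radians(tw),4),'or',round(np.radians(tw-np.sign(tw)*360),4),'; shift after twist',(M2.T@d*1e3).round(1))
E
python3 - <<'E'
from h import *
plan([.5,.0,.28],-48)
plan([.5,.0,.28],132)
# better board fit: top camera, walls' high points
z=np.load('top0.npz');W=z['W'];p=z['p']
z2=np.load('side0.npz')
for W in(z['W'],z2['W']):
    X=W.reshape(-1,3);X=X[np.isfinite(X).all(1)]
    for t in(-5,-6,-6.5,-7,-7.5):
        c,s=np.cos(np.radians(t)),np.sin(np.radians(t));d=X[:,:2]-[.4985,.193]
        q=np.stack([c*d[:,0]+s*d[:,1],-s*d[:,0]+c*d[:,1]],1)
        k=(X[:,2]>.036)&(X[:,2]<.05)
        a=k&(abs(q[:,0]-.132)<.012)&(abs(q[:,1])<.12); b=k&(abs(q[:,1]-.132)<.012)&(abs(q[:,0])<.12)
        fa=np.polyfit(q[a,1],q[a,0],1);fb=np.polyfit(q[b,0],q[b,1],1)
        print(t,a.sum(),np.degrees(np.arctan(fa[0])).round(2),(fa[1]*1e3).round(1),(np.percentile(q[a,0],[10,90])*1e3).round(1),'|',b.sum(),np.degrees(np.arctan(fb[0])).round(2),(fb[1]*1e3).round(1),(np.percentile(q[b,1],[10,90])*1e3).round(1))
E
```

```text
t 1.2 pos [0.2886 0.6102 0.2266] phi -115.31 tilt 0.0 j [ 81.2  20.5   0.7  -0.  -70.1 -16.5] F [0.3 0.2 0.4] open 0.0874
 shift now-axes mm [ -53.4  461.2 -452. ]
 twist deg -67.31 rad -1.1748 or 5.1084 ; shift after twist [-53.4 594.9 251.2]
t 1.2 pos [0.2886 0.6102 0.2266] phi -115.31 tilt 0.0 j [ 81.2  20.5   0.7  -0.  -70.1 -16.5] F [0.3 0.2 0.4] open 0.0874
 shift now-axes mm [ -53.4  461.2 -452. ]
 twist deg 112.69 rad 1.9668 or -4.3164 ; shift after twist [ -53.4 -594.9 -251.2]
-5 123 0.76 133.1 [130.8 135.6] | 132 -0.78 133.4 [131.2 135.7]
-6 124 -0.24 133.1 [131.3 135.3] | 132 0.23 133.5 [131.6 135.6]
-6.5 124 -0.74 133.1 [130.8 135.6] | 130 0.73 133.5 [131.4 136.1]
-7 124 -1.24 133.1 [130.2 135.8] | 132 1.26 133.5 [130.7 136.4]
-7.5 124 -1.75 133.2 [129.5 136.5] | 132 1.76 133.5 [130.2 137.1]
-5 179 0.8 131.4 [129.  134.2] | 232 -0.46 133.5 [130.8 136.1]
-6 179 -0.2 131.4 [129.3 134. ] | 233 0.54 133.5 [130.7 136.1]
-6.5 178 -0.71 131.4 [129.1 134.1] | 234 1.07 133.5 [130.3 136.3]
-7 176 -1.2 131.4 [128.6 134.5] | 231 1.56 133.5 [130. 137.]
-7.5 176 -1.7 131.5 [127.9 134.7] | 230 2.03 133.5 [129.2 137.7]
```

```bash
python3 -m pendant '[{"claw":87,"linear":[-5,28.8,-28.2],"twist":0},{"claw":87,"linear":[-5,28.8,-28.2],"twist":0},{"claw":87,"linear":[-5,28.8,-28.2],"twist":0},{"claw":87,"linear":[-5,28.8,-28.2],"twist":0},{"claw":87,"linear":[-5,28.8,-28.2],"twist":0},{"claw":87,"linear":[-5,28.8,-28.2],"twist":0},{"claw":87,"linear":[-5,28.8,-28.2],"twist":0},{"claw":87,"linear":[-5,28.8,-28.2],"twist":0},{"claw":87,"linear":[-5,28.8,-28.2],"twist":0},{"claw":87,"linear":[-5,28.8,-28.2],"twist":0}]'
python3 -c "
from h import *
plan([.48,-.2,.26],132)
plan([.415,-.3555,.22],132)"
```

```text
clock: 2.03
tool_pos: [0.4205, 0.2273, 0.2773]
orientation: [-107.2, 89.9, 47.5]
force: [0.6, 1.4, -0.5]
opening: 0.0866
t 2.03 pos [0.4205 0.2273 0.2773] phi -115.29 tilt 0.06 j [ 52.1  -0.3 -18.5   0.  -71.7  12.7] F [ 0.6  1.4 -0.5] open 0.0866
 shift now-axes mm [  17.   361.  -236.3]
 twist deg 112.71 rad 1.9672 or -4.3159 ; shift after twist [  17.  -357.4 -241.8]
t 2.03 pos [0.4205 0.2273 0.2773] phi -115.29 tilt 0.06 j [ 52.1  -0.3 -18.5   0.  -71.7  12.7] F [ 0.6  1.4 -0.5] open 0.0866
 shift now-axes mm [  56.8  529.4 -243.9]
 twist deg 112.71 rad 1.9672 or -4.3159 ; shift after twist [  56.8 -429.4 -394.2]
```

```bash
python3 -m pendant '[{"claw":87,"linear":[0,34,-22],"twist":0},{"claw":87,"linear":[0,34,-22],"twist":0},{"claw":87,"linear":[0,34,-22],"twist":0},{"claw":87,"linear":[0,34,-22],"twist":0},{"claw":87,"linear":[0,34,-22],"twist":0},{"claw":87,"linear":[0,34,-22],"twist":0},{"claw":87,"linear":[0,34,-22],"twist":0},{"claw":87,"linear":[0,34,-22],"twist":0},{"claw":87,"linear":[0,34,-22],"twist":0},{"claw":87,"linear":[0,34,-22],"twist":0}]'
python3 -m pendant '[{"claw":87,"linear":[0,0,0],"twist":0.123},{"claw":87,"linear":[0,0,0],"twist":0.123},{"claw":87,"linear":[0,0,0],"twist":0.123},{"claw":87,"linear":[0,0,0],"twist":0.123},{"claw":87,"linear":[0,0,0],"twist":0.123},{"claw":87,"linear":[0,0,0],"twist":0.123},{"claw":87,"linear":[0,0,0],"twist":0.123},{"claw":87,"linear":[0,0,0],"twist":0.123},{"claw":87,"linear":[0,0,0],"twist":0.123},{"claw":87,"linear":[0,0,0],"twist":0.123}]'
python3 -c "
from h import *
plan([.415,-.3555,.16],132)"
```

```text
clock: 2.87
tool_pos: [0.4737, -0.1743, 0.2771]
orientation: [-154.1, 89.9, 0.6]
force: [0.7, 0.7, 0.3]
opening: 0.087
clock: 3.7
tool_pos: [0.4738, -0.1722, 0.2767]
orientation: [-85.1, 90.0, -1.2]
force: [1.0, -0.3, 0.6]
opening: 0.0871
t 3.7 pos [ 0.4738 -0.1722  0.2767] phi 173.86 tilt 0.02 j [  2.4   2.5 -15.8   0.  -71.7  -8.5] F [ 1.  -0.3  0.6] open 0.0871
 shift now-axes mm [ 116.7   38.9 -188.5]
 twist deg 41.86 rad 0.7306 or -5.5526 ; shift after twist [ 116.7  -96.8 -166.4]
```

```bash
python3 -m pendant '[{"claw":87,"linear":[0,0,0],"twist":0.1218},{"claw":87,"linear":[0,0,0],"twist":0.1218},{"claw":87,"linear":[0,0,0],"twist":0.1218},{"claw":87,"linear":[0,0,0],"twist":0.1218},{"claw":87,"linear":[0,0,0],"twist":0.1218},{"claw":87,"linear":[0,0,0],"twist":0.1218},{"claw":87,"linear":[0,-19.4,-33.3],"twist":0},{"claw":87,"linear":[0,-19.4,-33.3],"twist":0},{"claw":87,"linear":[0,-19.4,-33.3],"twist":0},{"claw":87,"linear":[0,-19.4,-33.3],"twist":0}]'
python3 -m pendant '[{"claw":87,"linear":[0,-19.4,-33.3],"twist":0},{"claw":87,"linear":[30,0,0],"twist":0},{"claw":87,"linear":[30,0,0],"twist":0},{"claw":87,"linear":[30,0,0],"twist":0},{"claw":87,"linear":[26,0,0],"twist":0},{"claw":87,"linear":[0,0,0],"twist":0},{"claw":87,"linear":[0,0,0],"twist":0},{"claw":87,"linear":[0,0,0],"twist":0},{"claw":87,"linear":[0,0,0],"twist":0},{"claw":87,"linear":[0,0,0],"twist":0}]'
python3 - <<'E'
from h import *
p,d=snap('side','s1.png');W=cloud('side',d)
print(fitrim(W,(.44,-.38),.116,.066,.058,0,.075,-48*np.pi/180))
plan([.4148,-.3558,.082],132.1)
E
```

```text
clock: 4.53
tool_pos: [0.4272, -0.3205, 0.277]
orientation: [-61.0, 89.9, -18.6]
force: [0.7, 0.7, -1.1]
opening: 0.0868
clock: 5.37
tool_pos: [0.4172, -0.3564, 0.1625]
orientation: [-68.0, 89.8, -25.7]
force: [-0.7, -0.5, -0.0]
opening: 0.0873
(array([ 0.4367, -0.3808]), np.float64(-47.47), 369, 1.4, array([ 0.4105, -0.3579,  0.1152]), array([ 0.43 , -0.341,  0.122]), 0.0592)
t 5.42 pos [ 0.417  -0.3563  0.1622] phi 132.36 tilt 0.16 j [-20.   11.6 -20.7   0.  -57.5 -27.6] F [-0.2  1.2  0.1] open 0.0869
 shift now-axes mm [80.2  2.  -1.4]
 twist deg 0.26 rad 0.0045 or -6.2787 ; shift after twist [80.2  2.  -1.4]
```

```bash
python3 -m pendant '[{"claw":87,"linear":[20,2,-1.4],"twist":0},{"claw":87,"linear":[20,0,0],"twist":0},{"claw":87,"linear":[20,0,0],"twist":0},{"claw":87,"linear":[20,0,0],"twist":0},{"claw":30,"linear":[0,0,0],"twist":0},{"claw":15,"linear":[0,0,0],"twist":0},{"claw":8,"linear":[0,0,0],"twist":0},{"claw":0,"linear":[0,0,0],"twist":0},{"claw":0,"linear":[0,0,0],"twist":0},{"claw":0,"linear":[0,0,0],"twist":0}]'
python3 -m pendant '[{"claw":0,"linear":[0,0,0],"twist":0},{"claw":0,"linear":[0,0,0],"twist":0},{"claw":0,"linear":[0,0,0],"twist":0},{"claw":0,"linear":[0,0,0],"twist":0},{"claw":0,"linear":[-10,0,0],"twist":0},{"claw":0,"linear":[-20,0,0],"twist":0},{"claw":0,"linear":[-25,0,0],"twist":0},{"claw":0,"linear":[-25,0,0],"twist":0},{"claw":0,"linear":[-25,0,0],"twist":0},{"claw":0,"linear":[-25,0,0],"twist":0}]'
python3 - <<'E'
from h import *
plan([.51593,-.21555,.25],-52.7)
p,d=snap('side','s2.png');W=cloud('side',d)
z=get_obs()['tool_pos'][2]
print(fitrim(W,(.44,-.38),.116,.066,.058,z-.082,.09,-48*np.pi/180))
E
```

```text
clock: 6.25
tool_pos: [0.4143, -0.3557, 0.0816]
orientation: [-64.8, 89.9, -22.5]
force: [-0.2, 0.6, -1.0]
opening: 0.0527
clock: 7.08
tool_pos: [0.4136, -0.3555, 0.2126]
orientation: [-80.4, 90.0, -38.0]
force: [0.5, -0.2, -0.1]
opening: 0.0006
t 7.08 pos [ 0.4136 -0.3555  0.2126] phi 132.34 tilt 0.02 j [-20.1   8.9 -17.    0.  -64.1 -27.6] F [ 0.5 -0.2 -0.1] open 0.0006
 shift now-axes mm [-37.4  34.4 169.9]
 twist deg -174.96 rad -3.0536 or 3.2296 ; shift after twist [ -37.4  -49.2 -166.2]h.py:28: RuntimeWarning: Mean of empty slice.
  r=least_squares(res,[*Rm[:,:2].mean(0),np.radians(y)],loss='soft_l1',f_scale=.002)
  ret = um.true_divide(
Traceback (most recent call last):
  File "h.py", line 28, in fitrim
    r=least_squares(res,[*Rm[:,:2].mean(0),np.radians(y)],loss='soft_l1',f_scale=.002)
ValueError: Initial guess is outside of provided bounds
```

View pics/s2.png

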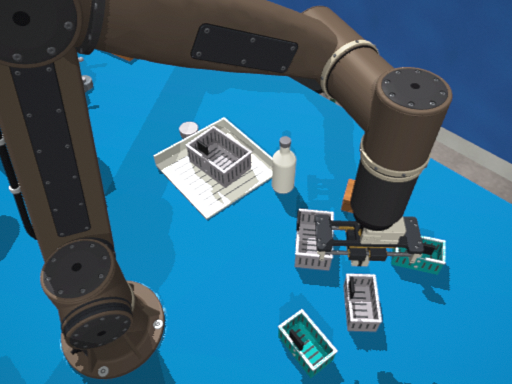

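The image shows the fingers shut above the small basket, which still stands at (363,303). They close at about 70 mm/s, so I lifted before they reached the handle. I'll re-measure and retry.

```bash
python3 -m pendant '[{"claw":50,"linear":[0,0,0],"twist":0},{"claw":50,"linear":[0,0,0],"twist":0},{"claw":50,"linear":[0,0,0],"twist":0},{"claw":50,"linear":[0,0,0],"twist":0},{"claw":50,"linear":[0,0,0],"twist":0},{"claw":50,"linear":[0,0,0],"twist":0},{"claw":50,"linear":[0,0,0],"twist":0},{"claw":50,"linear":[0,0,0],"twist":0},{"claw":50,"linear":[0,0,0],"twist":0},{"claw":50,"linear":[0,0,0],"twist":0}]'
python3 - <<'E'
from h import *
p,d=snap('side','s3.png');W=cloud('side',d)
W=np.where(W[...,2:]<.135,W,np.nan)
for n,c,a in(('s',(.44,-.38),(.116,.066,.058,0,.075,-.83)),('m',(.495,-.189),(.138,.088,.064,0,.09,-.92))): print(fitrim(W,c,*a))
plan([.4148,-.3558,.082],132.1)
E
```

```text
clock: 7.97
tool_pos: [0.4138, -0.3555, 0.2105]
orientation: [104.0, 90.0, 146.4]
force: [0.2, 0.1, 0.2]
opening: 0.05
(array([ 0.437 , -0.3808]), np.float64(-47.58), 356, 1.5, array([ 0.4104, -0.3575,  0.1148]), array([ 0.429, -0.341,  0.123]), 0.0592)
(array([ 0.4948, -0.189 ]), np.float64(-52.87), 236, 1.41, array([ 0.4592, -0.1589,  0.124 ]), array([ 0.485, -0.139,  0.129]), 0.065)
t 8.02 pos [ 0.4138 -0.3555  0.2105] phi 132.34 tilt 0.0 j [-20.1   9.  -17.1  -0.  -63.8 -27.6] F [ 0.3 -0.3 -0.4] open 0.0498
 shift now-axes mm [128.5  -0.9   0.5]
 twist deg 0.24 rad 0.0043 or -6.2789 ; shift after twist [128.5  -0.9   0.5]
```

Nothing has shifted. I'll descend and let the fingers close fully before lifting.

```bash
python3 -m pendant '[{"claw":50,"linear":[32,0,0],"twist":0},{"claw":50,"linear":[32,0,0],"twist":0},{"claw":50,"linear":[32,0,0],"twist":0},{"claw":50,"linear":[32.5,0,0],"twist":0},{"claw":0,"linear":[0,0,0],"twist":0},{"claw":0,"linear":[0,0,0],"twist":0},{"claw":0,"linear":[0,0,0],"twist":0},{"claw":0,"linear":[0,0,0],"twist":0},{"claw":0,"linear":[0,0,0],"twist":0},{"claw":0,"linear":[0,0,0],"twist":0}]'
python3 -m pendant '[{"claw":0,"linear":[0,0,0],"twist":0},{"claw":0,"linear":[0,0,0],"twist":0},{"claw":0,"linear":[0,0,0],"twist":0},{"claw":0,"linear":[0,0,0],"twist":0},{"claw":0,"linear":[0,0,0],"twist":0},{"claw":0,"linear":[0,0,0],"twist":0},{"claw":0,"linear":[-2,0,0],"twist":0},{"claw":0,"linear":[-4,0,0],"twist":0},{"claw":0,"linear":[-6,0,0],"twist":0},{"claw":0,"linear":[-8,0,0],"twist":0}]'
```

```text
clock: 8.85
tool_pos: [0.4146, -0.3558, 0.0837]
orientation: [-64.9, 89.8, -22.6]
force: [-1.0, 0.1, -0.7]
opening: 0.0154
clock: 9.68
tool_pos: [0.4132, -0.3552, 0.1021]
orientation: [111.8, 89.9, 154.1]
force: [0.2, 0.5, -1.7]
opening: 0.0082
```

```bash
python3 -m pendant '[{"claw":0,"linear":[-15,0,0],"twist":0},{"claw":0,"linear":[-25,0,0],"twist":0},{"claw":0,"linear":[-30,0,0],"twist":0},{"claw":0,"linear":[-30,0,0],"twist":0},{"claw":0,"linear":[-30,0,0],"twist":0},{"claw":0,"linear":[-15,0,0],"twist":0},{"claw":0,"linear":[0,0,0],"twist":-0.05},{"claw":0,"linear":[0,0,0],"twist":-0.1},{"claw":0,"linear":[0,0,0],"twist":-0.12},{"claw":0,"linear":[0,0,0],"twist":-0.12}]'
python3 -m pendant '[{"claw":0,"linear":[0,0,0],"twist":-0.12},{"claw":0,"linear":[0,0,0],"twist":-0.12},{"claw":0,"linear":[0,0,0],"twist":-0.12},{"claw":0,"linear":[0,0,0],"twist":-0.12},{"claw":0,"linear":[0,0,0],"twist":-0.12},{"claw":0,"linear":[0,0,0],"twist":-0.12},{"claw":0,"linear":[0,0,0],"twist":-0.12},{"claw":0,"linear":[0,0,0],"twist":-0.12},{"claw":0,"linear":[0,0,0],"twist":-0.12},{"claw":0,"linear":[0,0,0],"twist":-0.12}]'
python3 -m pendant '[{"claw":0,"linear":[0,0,0],"twist":-0.12},{"claw":0,"linear":[0,0,0],"twist":-0.12},{"claw":0,"linear":[0,0,0],"twist":-0.12},{"claw":0,"linear":[0,0,0],"twist":-0.12},{"claw":0,"linear":[0,0,0],"twist":-0.12},{"claw":0,"linear":[0,0,0],"twist":-0.12},{"claw":0,"linear":[0,0,0],"twist":-0.12},{"claw":0,"linear":[0,0,0],"twist":-0.12},{"claw":0,"linear":[0,0,0],"twist":-0.12},{"claw":0,"linear":[0,0,0],"twist":-0.1}]'
python3 - <<'E'
from h import *
plan([.5160,-.2158,.24],-52.7)
p,d=snap('side','s4.png');W=cloud('side',d)
z=get_obs()['tool_pos'][2]-.082
for i in(0,): 
  try: print('small held',fitrim(W,(.391,-.329),.116,.066,.058,z,.075,2.2),z)
  except Exception as e: print(e)
E
```

```text
clock: 10.52
tool_pos: [0.4136, -0.3553, 0.2479]
orientation: [-71.4, 90.0, -6.4]
force: [-0.2, 0.1, -0.4]
opening: 0.0079
clock: 11.35
tool_pos: [0.4136, -0.3554, 0.2477]
orientation: [-140.2, 90.0, -6.4]
force: [0.2, -0.8, -1.7]
opening: 0.0079
clock: 12.18
tool_pos: [0.4136, -0.3554, 0.2477]
orientation: [144.2, 90.0, -14.4]
force: [-0.3, 0.0, -1.1]
opening: 0.0077
t 12.18 pos [ 0.4136 -0.3554  0.2477] phi -68.59 tilt 0.02 j [-20.1   7.5 -13.9  -0.  -68.5 131.5] F [-0.3  0.  -1.1] open 0.0077
 shift now-axes mm [   7.7  -92.6 -146.3]
 twist deg -15.89 rad -0.2774 or 6.0058 ; shift after twist [   7.7  -49.  -166.1]
small held (array([ 0.3994, -0.3232]), np.float64(111.31), 301, 1.38, array([ 0.4026, -0.3595,  0.2714]), array([ 0.431, -0.34 ,  0.29 ]), 0.2238) 0.16567568872507343
```

View pics/s4.png

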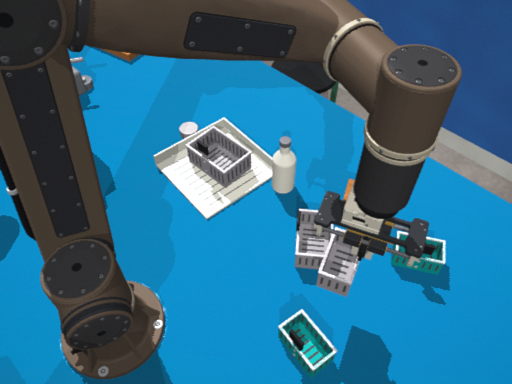

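The image shows the small basket hanging level, and its yaw matches the tool. Next I'll carry it over the middle basket.

```bash
python3 -m pendant '[{"claw":0,"linear":[0,0,0],"twist":-0.09},{"claw":0,"linear":[0,0,0],"twist":-0.09},{"claw":0,"linear":[0,0,0],"twist":-0.097},{"claw":0,"linear":[0,-8,-26],"twist":0},{"claw":0,"linear":[0,-10,-33],"twist":0},{"claw":0,"linear":[0,-10,-33],"twist":0},{"claw":0,"linear":[0,-10,-33],"twist":0},{"claw":0,"linear":[0,-8,-25],"twist":0},{"claw":0,"linear":[0,-3,-16],"twist":0},{"claw":0,"linear":[0,0,0],"twist":0}]'
python3 - <<'E'
from h import *
plan([.5167,-.2160,.152],-52.8)
for n in('side','top'):
  p,d=snap(n,n+'5.png');W=cloud(n,d)
  z=get_obs()['tool_pos'][2]-.082
  try: print('small held',fitrim(W,(.495,-.189),.116,.066,.058,z,.075,2.2),z)
  except Exception as e: print(e)
E
```

```text
clock: 13.07
tool_pos: [0.5189, -0.2146, 0.2473]
orientation: [150.3, 90.0, 7.3]
force: [0.9, -1.3, -1.6]
opening: 0.0078
t 13.07 pos [ 0.5189 -0.2146  0.2473] phi -53.04 tilt 0.04 j [ -2.5   9.1 -12.1  -0.  -68.8 129.5] F [ 0.9 -1.3 -1.6] open 0.0078
 shift now-axes mm [95.3 -0.2  2.7]
 twist deg -0.24 rad -0.0042 or 6.279 ; shift after twist [95.3 -0.2  2.7]
small held (array([ 0.4964, -0.1872]), np.float64(126.89), 259, 1.24, array([ 0.5074, -0.2225,  0.2726]), array([ 0.527, -0.197,  0.29 ]), 0.2234) 0.16523980406749328
small held (array([ 0.4966, -0.1868]), np.float64(-52.52), 115, 1.25, array([nan, nan, nan]), None, 0.2214) 0.1651944813073019
```

```bash
python3 -m pendant '[{"claw":0,"linear":[10,0.7,1.8],"twist":-0.004},{"claw":0,"linear":[20,0,0],"twist":0},{"claw":0,"linear":[20,0,0],"twist":0},{"claw":0,"linear":[20,0,0],"twist":0},{"claw":0,"linear":[15,0,0],"twist":0},{"claw":0,"linear":[10,0,0],"twist":0},{"claw":0,"linear":[10,0,0],"twist":0},{"claw":0,"linear":[10,0,0],"twist":0},{"claw":0,"linear":[10,0,0],"twist":0},{"claw":0,"linear":[10,0,0],"twist":0}]'
python3 - <<'E'
from h import *
plan([.517,-.2160,.085],-52.8)
E
```

```text
clock: 14.0
tool_pos: [0.5163, -0.2185, 0.1116]
orientation: [133.6, 89.9, -9.3]
force: [0.3, -0.1, -0.7]
opening: 0.0078
t 14.0 pos [ 0.5163 -0.2185  0.1116] phi -52.87 tilt 0.05 j [ -2.9  15.7 -22.7   0.  -51.5 130.1] F [ 0.3 -0.1 -0.7] open 0.0078
 shift now-axes mm [26.6 -1.5 -2.1]
 twist deg -0.07 rad -0.0011 or 6.282 ; shift after twist [26.6 -1.5 -2.1]
```

```bash
python3 -m pendant '[{"claw":0,"linear":[4,-0.7,-1],"twist":0},{"claw":0,"linear":[5,-0.7,-1],"twist":0},{"claw":0,"linear":[4,0,0],"twist":0},{"claw":0,"linear":[4,0,0],"twist":0},{"claw":0,"linear":[3,0,0],"twist":0},{"claw":0,"linear":[2,0,0],"twist":0},{"claw":0,"linear":[1.5,0,0],"twist":0},{"claw":0,"linear":[1,0,0],"twist":0},{"claw":0,"linear":[0,0,0],"twist":0},{"claw":0,"linear":[0,0,0],"twist":0}]'
python3 - <<'E'
from h import *
plan([.517,-.2160,.085],-52.8)
E
```

```text
clock: 14.83
tool_pos: [0.5169, -0.2159, 0.0877]
orientation: [133.2, 90.0, -9.7]
force: [-0.2, -0.4, -1.1]
opening: 0.0077
t 14.83 pos [ 0.5169 -0.2159  0.0877] phi -52.85 tilt 0.01 j [ -2.6  17.3 -24.2   0.  -48.5 129.8] F [-0.2 -0.4 -1.1] open 0.0077
 shift now-axes mm [ 2.7  0.1 -0.1]
 twist deg -0.05 rad -0.0009 or 6.2823 ; shift after twist [ 2.7  0.1 -0.1]
```

```bash
python3 -m pendant '[{"claw":0,"linear":[0.8,0,0],"twist":0},{"claw":0,"linear":[0,0,0],"twist":0},{"claw":0,"linear":[0.7,0,0],"twist":0},{"claw":0,"linear":[0,0,0],"twist":0},{"claw":0,"linear":[0.5,0,0],"twist":0},{"claw":0,"linear":[0,0,0],"twist":0},{"claw":0,"linear":[0.5,0,0],"twist":0},{"claw":0,"linear":[0,0,0],"twist":0},{"claw":0,"linear":[0,0,0],"twist":0},{"claw":0,"linear":[0,0,0],"twist":0}]'
```

```text
clock: 15.67
tool_pos: [0.5171, -0.216, 0.0862]
orientation: [116.3, 89.9, -26.5]
force: [-2.0, 1.8, 9.1]
opening: 0.0074
```

```bash
python3 -m pendant '[{"claw":40,"linear":[0,0,0],"twist":0},{"claw":40,"linear":[0,0,0],"twist":0},{"claw":40,"linear":[0,0,0],"twist":0},{"claw":40,"linear":[0,0,0],"twist":0},{"claw":40,"linear":[0,0,0],"twist":0},{"claw":40,"linear":[0,0,0],"twist":0},{"claw":40,"linear":[0,0,0],"twist":0},{"claw":40,"linear":[-20,0,0],"twist":0},{"claw":40,"linear":[-30,0,0],"twist":0},{"claw":40,"linear":[-20,0,0],"twist":0}]'
python3 -m pendant '[{"claw":40,"linear":[0,-20,0],"twist":0},{"claw":40,"linear":[0,-30,0],"twist":0},{"claw":40,"linear":[0,-29.5,0],"twist":0},{"claw":40,"linear":[0,0,0],"twist":0},{"claw":40,"linear":[0,0,0],"twist":0},{"claw":40,"linear":[0,0,0],"twist":0},{"claw":40,"linear":[0,0,0],"twist":0},{"claw":40,"linear":[0,0,0],"twist":0},{"claw":40,"linear":[0,0,0],"twist":0},{"claw":40,"linear":[0,0,0],"twist":0}]'
python3 - <<'E'
from h import *
plan([.4681,-.1530,.088],-52.7)
for n in('side','top'):
  p,d=snap(n,n+'6.png');W=cloud(n,d);W=np.where(W[...,2:]<.135,W,np.nan)
  print('mid',fitrim(W,(.495,-.189),.138,.088,.064,0,.09,-.92))
cv2.imwrite('pics/c6.png',cv2.resize(cv2.imread('pics/side6.png')[130:322,200:456],(768,576),interpolation=2))
E
```

```text
clock: 16.5
tool_pos: [0.5171, -0.2161, 0.1568]
orientation: [85.2, 90.0, -57.6]
force: [1.2, 0.5, 0.0]
opening: 0.04
clock: 17.33
tool_pos: [0.4689, -0.1529, 0.1548]
orientation: [-30.0, 90.0, -172.9]
force: [0.4, 0.3, -0.1]
opening: 0.0399
t 17.33 pos [ 0.4689 -0.1529  0.1548] phi -52.89 tilt 0.04 j [  4.8   7.  -27.6   0.  -55.4 122.3] F [ 0.4  0.3 -0.1] open 0.0399
 shift now-axes mm [66.8 -0.4  0.6]
 twist deg -0.19 rad -0.0033 or 6.2799 ; shift after twist [66.8 -0.4  0.6]
mid (array([ 0.4954, -0.1895]), np.float64(125.56), 523, 3.75, array([ 0.499 , -0.2057,  0.1214]), array([ 0.53 , -0.139,  0.128]), 0.0636)
mid (array([ 0.4233, -0.2676]), np.float64(27.43), 91, 4.76, array([nan, nan, nan]), None, 0.0628)
```

View pics/c6.png

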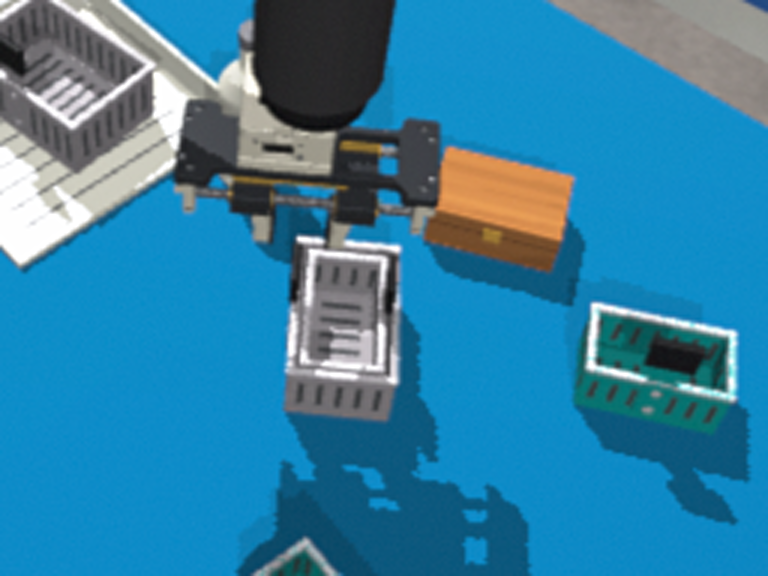

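The small basket sits flat inside the middle one, with their handles opposite. Next I'll move the large basket into the corner while it is empty.

```bash
python3 -m pendant '[{"claw":50,"linear":[-32,0,0],"twist":0},{"claw":50,"linear":[-32,0,0],"twist":0},{"claw":50,"linear":[-31,0,0],"twist":0},{"claw":50,"linear":[0,-31.4,-22.8],"twist":0},{"claw":50,"linear":[0,-31.4,-22.8],"twist":0},{"claw":50,"linear":[0,-31.4,-22.8],"twist":0},{"claw":50,"linear":[0,-31.4,-22.8],"twist":0},{"claw":50,"linear":[0,-31.4,-22.8],"twist":0},{"claw":50,"linear":[0,-31.4,-22.8],"twist":0},{"claw":50,"linear":[0,-31.4,-22.8],"twist":0}]'
python3 -m pendant '[{"claw":50,"linear":[0,-31.4,-22.8],"twist":0},{"claw":50,"linear":[0,-31.4,-22.8],"twist":0},{"claw":50,"linear":[0,0,0],"twist":0.122},{"claw":50,"linear":[0,0,0],"twist":0.122},{"claw":50,"linear":[0,0,0],"twist":0.122},{"claw":50,"linear":[0,0,0],"twist":0.122},{"claw":50,"linear":[0,0,0],"twist":0.122},{"claw":50,"linear":[0,0,0],"twist":0.122},{"claw":50,"linear":[0,0,0],"twist":0.122},{"claw":50,"linear":[0,0,0],"twist":0.122}]'
python3 -m pendant '[{"claw":50,"linear":[0,0,0],"twist":0.122},{"claw":50,"linear":[0,0,0],"twist":0.122},{"claw":50,"linear":[0,0,0],"twist":0.122},{"claw":50,"linear":[0,0,0],"twist":0.122},{"claw":50,"linear":[0,0,0],"twist":0.122},{"claw":50,"linear":[0,0,0],"twist":0.122},{"claw":50,"linear":[0,0,0],"twist":0.122},{"claw":50,"linear":[0,0,0],"twist":0.122},{"claw":50,"linear":[0,0,0],"twist":0.122},{"claw":50,"linear":[0,0,0],"twist":0.122}]'
python3 - <<'E'
from h import *
# grip from centre (mean of cameras) : yaw 1.25
plan([.5189-.056,.1988-.0012,.102],181.25)
E
```

```text
clock: 18.27
tool_pos: [0.4628, 0.1208, 0.2504]
orientation: [175.3, 90.0, 32.4]
force: [0.8, -0.7, 0.2]
opening: 0.0502
clock: 19.1
tool_pos: [0.4617, 0.1966, 0.25]
orientation: [52.9, 90.0, -146.2]
force: [0.0, -0.7, -0.9]
opening: 0.0497
clock: 19.93
tool_pos: [0.4617, 0.1965, 0.2499]
orientation: [130.8, 90.0, -138.2]
force: [-0.2, 0.5, -1.1]
opening: 0.0501
t 19.93 pos [0.4617 0.1965 0.2499] phi -179.03 tilt 0.02 j [ 45.5   3.2 -18.6  -0.  -68.3 -44.6] F [-0.2  0.5 -1.1] open 0.0501
 shift now-axes mm [147.9  -1.2   1.1]
 twist deg -0.28 rad -0.0049 or 6.2783 ; shift after twist [147.9  -1.2   1.1]
```

```bash
python3 -m pendant '[{"claw":50,"linear":[35,-1.2,1],"twist":-0.005},{"claw":50,"linear":[35,0,0],"twist":0},{"claw":50,"linear":[30,0,0],"twist":0},{"claw":50,"linear":[30,0,0],"twist":0},{"claw":50,"linear":[18,0,0],"twist":0},{"claw":0,"linear":[0,0,0],"twist":0},{"claw":0,"linear":[0,0,0],"twist":0},{"claw":0,"linear":[0,0,0],"twist":0},{"claw":0,"linear":[0,0,0],"twist":0},{"claw":0,"linear":[0,0,0],"twist":0}]'
python3 -m pendant '[{"claw":0,"linear":[0,0,0],"twist":0},{"claw":0,"linear":[0,0,0],"twist":0},{"claw":0,"linear":[0,0,0],"twist":0},{"claw":0,"linear":[0,0,0],"twist":0},{"claw":0,"linear":[0,0,0],"twist":0},{"claw":0,"linear":[0,0,0],"twist":0},{"claw":0,"linear":[-1,0,0],"twist":0},{"claw":0,"linear":[-1,0,0],"twist":0},{"claw":0,"linear":[-1,0,0],"twist":0},{"claw":0,"linear":[0,0,0],"twist":0}]'
python3 - <<'E'
from h import *
b=np.radians(-5.77);c,s=np.cos(b),np.sin(b)
f=lambda x,y:[.499+c*x-s*y,.1945+s*x+c*y]
plan(f(.075-.056-.012,.05-.012)+[.105],174.23)
E
```

```text
clock: 20.77
tool_pos: [0.4636, 0.1983, 0.1035]
orientation: [-49.6, 89.8, 42.1]
force: [-0.3, -0.3, 0.8]
opening: 0.0219
clock: 21.6
tool_pos: [0.4625, 0.1975, 0.1048]
orientation: [120.5, 90.0, -147.9]
force: [0.3, 0.2, -3.2]
opening: 0.0078
t 21.6 pos [0.4625 0.1975 0.1048] phi -178.39 tilt 0.05 j [ 45.5  11.2 -30.1  -0.  -48.7 -43.9] F [ 0.3  0.2 -3.2] open 0.0078
 shift now-axes mm [ -0.2 -48.2  32.8]
 twist deg 7.38 rad 0.1288 or -6.1544 ; shift after twist [ -0.2 -43.6  38.7]
```

```bash
python3 -m pendant '[{"claw":0,"linear":[0,0,0],"twist":0.0644},{"claw":0,"linear":[0,0,0],"twist":0.0644},{"claw":0,"linear":[0,-6,5.7],"twist":0},{"claw":0,"linear":[0,-8,7],"twist":0},{"claw":0,"linear":[0,-10,9],"twist":0},{"claw":0,"linear":[0,-10,9],"twist":0},{"claw":0,"linear":[0,-9.6,8],"twist":0},{"claw":0,"linear":[0,0,0],"twist":0},{"claw":0,"linear":[0,0,0],"twist":0},{"claw":0,"linear":[0,0,0],"twist":0}]'
python3 - <<'E'
from h import *
b=np.radians(-5.77);c,s=np.cos(b),np.sin(b)
f=lambda x,y:[.499+c*x-s*y,.1945+s*x+c*y]
plan(f(.075-.056,.05)+[.102],174.23)
for n in('side','top'):
  p,d=snap(n,n+'7.png');W=cloud(n,d);
  z=get_obs()['tool_pos'][2]-.094
  q=fitrim(W,(.566,.226),.16,.11,.07,z,.105,-.1); print(n,q)
  X=W.reshape(-1,3);X=X[np.isfinite(X).all(1)];d=X[:,:2]-[.499,.1945]
  qq=np.stack([c*d[:,0]+s*d[:,1],-s*d[:,0]+c*d[:,1]],1);k=(X[:,2]>.036)&(X[:,2]<.05)
  for i in(0,1):
    a=k&(abs(qq[:,i]-.132)<.009)&(abs(qq[:,1-i])<.125); F=np.polyfit(qq[a,1-i],qq[a,i],1); print(' wall',i,a.sum(),F[0]*57.3,F[1]*1e3)
  dc=q[0]-[.499,.1945]; print(' centre in board',c*dc[0]+s*dc[1],-s*dc[0]+c*dc[1])
E
```

```text
clock: 22.43
tool_pos: [0.5101, 0.2317, 0.1045]
orientation: [133.2, 89.9, -142.6]
force: [-0.5, -0.2, -2.5]
opening: 0.0084
t 22.43 pos [0.5101 0.2317 0.1045] phi 174.29 tilt 0.06 j [ 44.4  16.2 -23.1  -0.  -50.7 -50.1] F [-0.5 -0.2 -2.5] open 0.0084
 shift now-axes mm [  2.5 -11.7  11.8]
 twist deg 0.06 rad 0.0011 or -6.2821 ; shift after twist [  2.5 -11.7  11.8]
side (array([0.5642, 0.2257]), np.float64(-5.62), 230, 1.6, array([0.5038, 0.2225, 0.129 ]), array([0.531, 0.245, 0.147]), 0.0803)
 wall 0 65 0.5282313602191337 131.55227447606765
 wall 1 133 0.20379430382254377 132.04751470520662
 centre in board 0.061732959859289754 0.03759683054475901
top (array([0.566 , 0.2256]), np.float64(-5.85), 103, 1.32, array([0.5163, 0.2195, 0.1292]), array([0.522, 0.222, 0.142]), 0.0791)
 wall 0 79 -0.07527475760052185 132.70779880478528
 wall 1 73 -0.02233399443888703 131.75534883210776
 centre in board 0.06353389366951973 0.03767830085327831
```

```bash
python3 -m pendant '[{"claw":0,"linear":[1,0,0],"twist":0},{"claw":0,"linear":[0.8,0,0],"twist":0},{"claw":0,"linear":[0.4,-1,1],"twist":0},{"claw":0,"linear":[0,-2,2],"twist":0},{"claw":0,"linear":[0,-2,2],"twist":0},{"claw":0,"linear":[0,-2,2],"twist":0},{"claw":0,"linear":[0,-2,2],"twist":0},{"claw":0,"linear":[0,-1.2,1.2],"twist":0},{"claw":0,"linear":[0,0,0],"twist":0},{"claw":0,"linear":[0,0,0],"twist":0}]'
python3 -m pendant '[{"claw":0,"linear":[0,-0.6,0],"twist":0},{"claw":0,"linear":[0,-0.6,0],"twist":0},{"claw":0,"linear":[0,-0.6,0],"twist":0},{"claw":0,"linear":[0,0,0],"twist":0},{"claw":0,"linear":[0,0,0.6],"twist":0},{"claw":0,"linear":[0,0,0.6],"twist":0},{"claw":0,"linear":[0,0,0.6],"twist":0},{"claw":0,"linear":[0,0,0],"twist":0},{"claw":0,"linear":[0,0,0],"twist":0},{"claw":0,"linear":[0,0,0],"twist":0}]'
python3 - <<'E'
from h import *
plan([.5229,.2423,.102],174.23)
E
```

```text
clock: 23.37
tool_pos: [0.5216, 0.2412, 0.1029]
orientation: [-45.5, 90.0, 38.7]
force: [0.5, 0.6, -1.9]
opening: 0.0078
clock: 24.2
tool_pos: [0.5234, 0.2425, 0.1029]
orientation: [-90.6, 90.0, -6.3]
force: [0.2, -1.4, 0.0]
opening: 0.0079
t 24.2 pos [0.5234 0.2425 0.1029] phi 174.23 tilt 0.01 j [ 44.3  17.7 -21.2   0.  -51.1 -50.1] F [ 0.2 -1.4  0. ] open 0.0079
 shift now-axes mm [ 0.9  0.4 -0.2]
 twist deg 0.0 rad 0.0001 or -6.2831 ; shift after twist [ 0.9  0.4 -0.2]
```

```bash
python3 -m pendant '[{"claw":0,"linear":[0,-0.5,0],"twist":0},{"claw":0,"linear":[0,-0.5,0],"twist":0},{"claw":0,"linear":[0,-0.5,0],"twist":0},{"claw":0,"linear":[0,0,0],"twist":0},{"claw":0,"linear":[0,0,0],"twist":0},{"claw":0,"linear":[0,0,0],"twist":0},{"claw":0,"linear":[0,0,0],"twist":0},{"claw":0,"linear":[0,0,0],"twist":0},{"claw":0,"linear":[0,0,0],"twist":0},{"claw":0,"linear":[0,0,0],"twist":0}]'
python3 -m pendant '[{"claw":0,"linear":[0,0,0.5],"twist":0},{"claw":0,"linear":[0,0,0.5],"twist":0},{"claw":0,"linear":[0,0,0.5],"twist":0},{"claw":0,"linear":[0,0,0],"twist":0},{"claw":0,"linear":[0,0,0],"twist":0},{"claw":0,"linear":[0,0,0],"twist":0},{"claw":0,"linear":[0,0,0],"twist":0},{"claw":0,"linear":[0,0,0],"twist":0},{"claw":0,"linear":[0,0,0],"twist":0},{"claw":0,"linear":[0,0,0],"twist":0}]'
```

```text
clock: 25.03
tool_pos: [0.5237, 0.2422, 0.1029]
orientation: [110.5, 89.9, -165.2]
force: [-7.1, -1.3, 4.8]
opening: 0.0078
clock: 25.87
tool_pos: [0.5236, 0.2426, 0.103]
orientation: [135.3, 89.8, -140.5]
force: [-7.3, -4.7, 7.2]
opening: 0.0078
```

```bash
python3 -m pendant '[{"claw":0,"linear":[0,0,0.5],"twist":0},{"claw":0,"linear":[0,0,0.5],"twist":0},{"claw":0,"linear":[0,0,0],"twist":0},{"claw":0,"linear":[0,0,0],"twist":0},{"claw":0,"linear":[0,0,0],"twist":0},{"claw":0,"linear":[0,0,0],"twist":0},{"claw":0,"linear":[0,0,0],"twist":0},{"claw":0,"linear":[0,0,0],"twist":0},{"claw":0,"linear":[0,0,0],"twist":0},{"claw":0,"linear":[0,0,0],"twist":0}]'
python3 -m pendant '[{"claw":40,"linear":[0,0,0],"twist":0},{"claw":40,"linear":[0,0,0],"twist":0},{"claw":40,"linear":[0,0,0],"twist":0},{"claw":40,"linear":[0,0,0],"twist":0},{"claw":40,"linear":[0,0,0],"twist":0},{"claw":40,"linear":[0,0,0],"twist":0},{"claw":40,"linear":[0,0,0],"twist":0},{"claw":40,"linear":[-20,0,0],"twist":0},{"claw":40,"linear":[-40,0,0],"twist":0},{"claw":40,"linear":[-40,0,0],"twist":0}]'
python3 - <<'E'
from h import *
plan([.4683,-.1530,.088],-52.8)
b=np.radians(-5.77);c,s=np.cos(b),np.sin(b)
for n in('side','top'):
  p,d=snap(n,n+'8.png');W=cloud(n,d);W=np.where(W[...,2:]<.145,W,np.nan)
  q=fitrim(W,(.5786,.2367),.16,.11,.07,.008,.105,-.1); print(n,q)
  dc=q[0]-[.499,.1945]; print(' centre in board',c*dc[0]+s*dc[1],-s*dc[0]+c*dc[1])
E
```

```text
clock: 26.7
tool_pos: [0.5234, 0.2431, 0.1031]
orientation: [139.3, 89.8, -136.5]
force: [-8.5, -6.2, 9.4]
opening: 0.0078
clock: 27.53
tool_pos: [0.5241, 0.2441, 0.2027]
orientation: [138.8, 89.8, -137.0]
force: [-0.0, 1.9, 0.2]
opening: 0.0401
t 27.53 pos [0.5241 0.2441 0.2027] phi 174.24 tilt 0.22 j [ 44.3  12.6 -13.7  -0.  -64.  -50.1] F [-0.   1.9  0.2] open 0.0401
 shift now-axes mm [ 115.9   15.4 -400.4]
 twist deg -132.96 rad -2.3206 or 3.9626 ; shift after twist [115.9 282.5 284.1]
side (array([0.5774, 0.2364]), np.float64(-6.15), 343, 1.47, array([0.5199, 0.2388, 0.1291]), array([0.527, 0.261, 0.143]), 0.0786)
 centre in board 0.07379035346076439 0.049569685657016825
top (array([0.5792, 0.2367]), np.float64(-6.02), 139, 1.46, array([0.5206, 0.2333, 0.1328]), array([0.527, 0.249, 0.142]), 0.0772)
 centre in board 0.07555107312498122 0.05004912935969763
```

```bash
python3 -m pendant '[{"claw":40,"linear":[-3,1.5,-40],"twist":0},{"claw":40,"linear":[-3,1.5,-40],"twist":0},{"claw":40,"linear":[-3,1.5,-40],"twist":0},{"claw":40,"linear":[-3,1.5,-40],"twist":0},{"claw":40,"linear":[-3,1.5,-40],"twist":0},{"claw":40,"linear":[0,1.6,-40],"twist":0},{"claw":40,"linear":[0,1.6,-40],"twist":0},{"claw":40,"linear":[0,1.6,-40],"twist":0},{"claw":40,"linear":[0,1.6,-40],"twist":0},{"claw":40,"linear":[0,1.6,-40],"twist":0}]'
python3 -m pendant '[{"claw":40,"linear":[0,0,0],"twist":-0.122},{"claw":40,"linear":[0,0,0],"twist":-0.122},{"claw":40,"linear":[0,0,0],"twist":-0.122},{"claw":40,"linear":[0,0,0],"twist":-0.122},{"claw":40,"linear":[0,0,0],"twist":-0.122},{"claw":40,"linear":[0,0,0],"twist":-0.122},{"claw":40,"linear":[0,0,0],"twist":-0.122},{"claw":40,"linear":[0,0,0],"twist":-0.122},{"claw":40,"linear":[0,0,0],"twist":-0.122},{"claw":40,"linear":[0,0,0],"twist":-0.122}]'
python3 -m pendant '[{"claw":40,"linear":[0,0,0],"twist":-0.122},{"claw":40,"linear":[0,0,0],"twist":-0.122},{"claw":40,"linear":[0,0,0],"twist":-0.122},{"claw":40,"linear":[0,0,0],"twist":-0.122},{"claw":40,"linear":[0,0,0],"twist":-0.122},{"claw":40,"linear":[0,0,0],"twist":-0.122},{"claw":40,"linear":[0,0,0],"twist":-0.122},{"claw":40,"linear":[0,0,0],"twist":-0.122},{"claw":40,"linear":[0,0,0],"twist":-0.122},{"claw":40,"linear":[0,0,0],"twist":0}]'
python3 - <<'E'
from h import *
plan([.4683,-.1530,.088],-52.8)
p,d=snap('side','s9.png');W=cloud('side',d);W=np.where(W[...,2:]<.135,W,np.nan)
# middle grip separately
X=W.reshape(-1,3);X=X[np.isfinite(X).all(1)]
G=X[(X[:,2]>.092)&(np.hypot(X[:,0]-.468,X[:,1]+.153)<.035)];print(len(G),np.median(G,0),G.min(0),G.max(0))
X=W[...,:2].copy();D=np.array([np.cos(np.radians(-52.8)),np.sin(np.radians(-52.8))])
off=(X-[.4955,-.1886])@D; E2=(X-[.4955,-.1886])@np.array([-D[1],D[0]])
W2=np.where(((abs(off)>.036)|(abs(E2)>.061))[...,None],W,np.nan)
print(fitrim(W2,(.495,-.189),.138,.088,.064,0,.09,-.92))
E
```

```text
clock: 28.47
tool_pos: [0.4688, -0.1533, 0.2183]
orientation: [-79.8, 89.9, 4.5]
force: [1.0, 0.0, 0.3]
opening: 0.04
clock: 29.3
tool_pos: [0.4694, -0.1516, 0.2179]
orientation: [-149.8, 90.0, 4.7]
force: [0.6, 0.5, 0.2]
opening: 0.04
clock: 30.13
tool_pos: [0.4694, -0.1515, 0.2179]
orientation: [152.4, 90.0, 9.8]
force: [0.5, 0.4, 0.7]
opening: 0.0401
t 30.13 pos [ 0.4694 -0.1515  0.2179] phi -52.62 tilt 0.01 j [  5.    3.6 -22.4  -0.  -64.  122.4] F [0.5 0.4 0.7] open 0.0401
 shift now-axes mm [129.9   0.5   1.8]
 twist deg 0.18 rad 0.0031 or -6.2801 ; shift after twist [129.9   0.5   1.8]
70 [ 0.46000991 -0.15945518  0.12402576] [ 0.45035128 -0.16752139  0.09341644] [ 0.48488802 -0.13927438  0.12859633]
(array([ 0.4948, -0.189 ]), np.float64(-53.24), 289, 1.43, array([ 0.4623, -0.1606,  0.1235]), array([ 0.532, -0.139,  0.129]), 0.0649)
```

```bash
python3 -m pendant '[{"claw":40,"linear":[33,0.5,1.8],"twist":0.003},{"claw":40,"linear":[33,0,0],"twist":0},{"claw":40,"linear":[33,0,0],"twist":0},{"claw":40,"linear":[31,0,0],"twist":0},{"claw":0,"linear":[0,0,0],"twist":0},{"claw":0,"linear":[0,0,0],"twist":0},{"claw":0,"linear":[0,0,0],"twist":0},{"claw":0,"linear":[0,0,0],"twist":0},{"claw":0,"linear":[0,0,0],"twist":0},{"claw":0,"linear":[0,0,0],"twist":0}]'
python3 -m pendant '[{"claw":0,"linear":[0,0,0],"twist":0},{"claw":0,"linear":[0,0,0],"twist":0},{"claw":0,"linear":[0,0,0],"twist":0},{"claw":0,"linear":[0,0,0],"twist":0},{"claw":0,"linear":[0,0,0],"twist":0},{"claw":0,"linear":[-1,0,0],"twist":0},{"claw":0,"linear":[-2,0,0],"twist":0},{"claw":0,"linear":[-4,0,0],"twist":0},{"claw":0,"linear":[-6,0,0],"twist":0},{"claw":0,"linear":[-8,0,0],"twist":0}]'
```

```text
clock: 31.02
tool_pos: [0.4695, -0.153, 0.0895]
orientation: [143.5, 89.8, 0.4]
force: [-0.9, -0.1, 5.8]
opening: 0.0076
clock: 31.85
tool_pos: [0.4677, -0.1531, 0.109]
orientation: [-38.1, 89.9, 178.8]
force: [0.4, 0.0, -2.7]
opening: 0.0079
```

```bash
python3 -m pendant '[{"claw":0,"linear":[-14,0,0],"twist":0},{"claw":0,"linear":[-22,0,0],"twist":0},{"claw":0,"linear":[-28,0,0],"twist":0},{"claw":0,"linear":[-30,0,0],"twist":0},{"claw":0,"linear":[-30,0,0],"twist":0},{"claw":0,"linear":[-28,0,0],"twist":0},{"claw":0,"linear":[-20,0,0],"twist":0},{"claw":0,"linear":[-14,0,0],"twist":0},{"claw":0,"linear":[-6,0,0],"twist":0},{"claw":0,"linear":[0,0,0],"twist":0.05}]'
python3 - <<'E'
from h import *
plan([.6233,.2321,.31],174.2)
p,d=snap('side','s10.png');W=cloud('side',d);z=get_obs()['tool_pos'][2]-.088
try: print(fitrim(W,(.495,-.189),.138,.088,.064,z,.09,-.92),z)
except Exception as e: print(e)
cv2.imwrite('pics/c10.png',cv2.resize(cv2.imread('pics/s10.png')[60:300,200:512],(780,600),interpolation=2))
E
```

```text
clock: 32.68
tool_pos: [0.4687, -0.1531, 0.3029]
orientation: [147.4, 89.8, 1.5]
force: [0.3, -0.2, -3.9]
opening: 0.0079
t 32.68 pos [ 0.4687 -0.1531  0.3029] phi -55.95 tilt 0.18 j [  4.8   0.5 -14.5   0.  -74.9 119.2] F [ 0.3 -0.2 -3.9] open 0.0079
 shift now-axes mm [  -6.6 -232.6 -343.8]
 twist deg 129.85 rad 2.2663 or -4.0169 ; shift after twist [  -6.6 -114.9  398.8]
(array([ 0.492 , -0.1904]), np.float64(-56.0), 609, 2.62, array([ 0.4649, -0.165 ,  0.3289]), array([ 0.525, -0.139,  0.344]), 0.2771) 0.2135871027915179
```

View pics/c10.png

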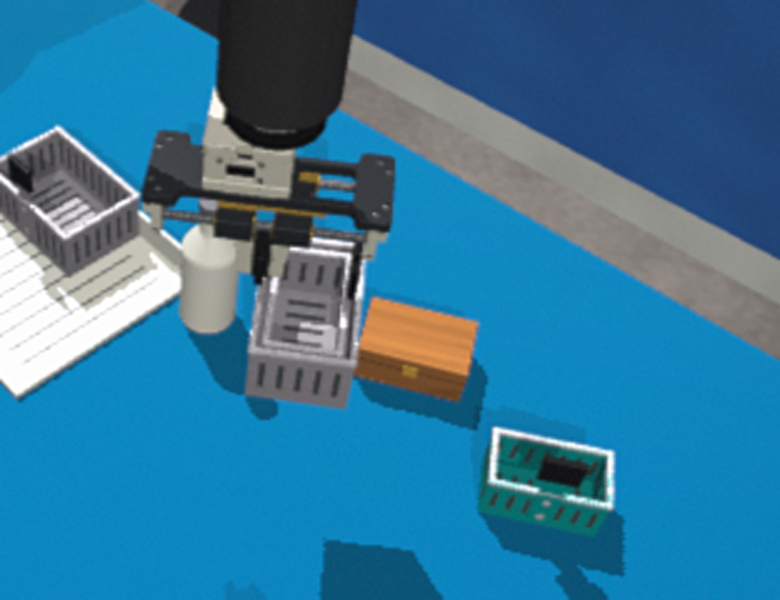

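The image shows the nest hanging level with its underside at about 0.214 m, above the bottle top. Next comes the turn, then the crossing.

```bash
python3 -m pendant '[{"claw":0,"linear":[0,0,0],"twist":0.1},{"claw":0,"linear":[0,0,0],"twist":0.12},{"claw":0,"linear":[0,0,0],"twist":0.12},{"claw":0,"linear":[0,0,0],"twist":0.12},{"claw":0,"linear":[0,0,0],"twist":0.12},{"claw":0,"linear":[0,0,0],"twist":0.12},{"claw":0,"linear":[0,0,0],"twist":0.12},{"claw":0,"linear":[0,0,0],"twist":0.12},{"claw":0,"linear":[0,0,0],"twist":0.12},{"claw":0,"linear":[0,0,0],"twist":0.12}]'
python3 -m pendant '[{"claw":0,"linear":[0,0,0],"twist":0.12},{"claw":0,"linear":[0,0,0],"twist":0.12},{"claw":0,"linear":[0,0,0],"twist":0.12},{"claw":0,"linear":[0,0,0],"twist":0.12},{"claw":0,"linear":[0,0,0],"twist":0.12},{"claw":0,"linear":[0,0,0],"twist":0.12},{"claw":0,"linear":[0,0,0],"twist":0.12},{"claw":0,"linear":[0,0,0],"twist":0.12},{"claw":0,"linear":[0,0,0],"twist":0.1},{"claw":0,"linear":[0,0,0],"twist":0.026}]'
python3 - <<'E'
from h import *
plan([.6233,.2321,.31],174.2)
E
```

```text
clock: 33.57
tool_pos: [0.4678, -0.1529, 0.3001]
orientation: [23.3, 89.9, 169.4]
force: [-0.6, 0.3, -3.6]
opening: 0.0079
clock: 34.4
tool_pos: [0.4678, -0.153, 0.3001]
orientation: [88.4, 89.9, 172.3]
force: [0.1, -0.4, -2.8]
opening: 0.0081
t 34.4 pos [ 0.4678 -0.153   0.3001] phi 173.87 tilt 0.08 j [  4.8   0.6 -14.6  -0.  -74.8 -10.9] F [ 0.1 -0.4 -2.8] open 0.0081
 shift now-axes mm [ -10.1 -113.5  399.5]
 twist deg -0.33 rad -0.0057 or 6.2775 ; shift after twist [ -10.1 -115.8  398.8]
```

```bash
python3 -m pendant '[{"claw":0,"linear":[-1,-4,15],"twist":-0.006},{"claw":0,"linear":[-1,-8,28],"twist":0},{"claw":0,"linear":[-1,-9.6,34],"twist":0},{"claw":0,"linear":[-1,-9.6,34],"twist":0},{"claw":0,"linear":[0,-9.6,34],"twist":0},{"claw":0,"linear":[0,-9.6,34],"twist":0},{"claw":0,"linear":[0,-9.6,34],"twist":0},{"claw":0,"linear":[0,-9.6,34],"twist":0},{"claw":0,"linear":[0,-9.6,34],"twist":0},{"claw":0,"linear":[0,-9.6,34],"twist":0}]'
python3 -m pendant '[{"claw":0,"linear":[0,-8,28],"twist":0},{"claw":0,"linear":[0,-7,24],"twist":0},{"claw":0,"linear":[0,-6,18],"twist":0},{"claw":0,"linear":[0,-4,12],"twist":0},{"claw":0,"linear":[20,0,0],"twist":0},{"claw":0,"linear":[25,0,0],"twist":0},{"claw":0,"linear":[20,0,0],"twist":0},{"claw":0,"linear":[10,0,0],"twist":0},{"claw":0,"linear":[0,0,0],"twist":0},{"claw":0,"linear":[0,0,0],"twist":0}]'
python3 - <<'E'
from h import *
plan([.6233,.2321,.15],174.2)
for n in('side','top'):
  p,d=snap(n,n+'11.png');W=cloud(n,d);z=get_obs()['tool_pos'][2]-.088
  for i in range(1):
    try: print(n,fitrim(W,(.5785,.2366),.138,.088,.064,z,.088,-.1),z)
    except Exception as e: print(e)
E
```

```text
clock: 35.23
tool_pos: [0.5868, 0.1536, 0.3041]
orientation: [122.0, 89.9, -153.4]
force: [1.1, -0.1, -2.7]
opening: 0.0081
clock: 36.07
tool_pos: [0.6197, 0.2308, 0.23]
orientation: [168.4, 89.9, -107.0]
force: [-0.5, 0.7, -2.6]
opening: 0.0077
t 36.07 pos [0.6197 0.2308 0.23  ] phi 174.53 tilt 0.05 j [ 37.3  19.2  -0.9   0.  -70.  -42.8] F [-0.5  0.7 -2.6] open 0.0077
 shift now-axes mm [80.  -3.5  1.7]
 twist deg 0.33 rad 0.0057 or -6.2775 ; shift after twist [80.  -3.5  1.7]
side (array([0.5739, 0.2365]), np.float64(174.38), 397, 2.53, array([0.6002, 0.2233, 0.2539]), array([0.639, 0.26 , 0.274]), 0.2051) 0.1431176944203794
top (array([0.576, 0.237]), np.float64(-5.24), 178, 1.67, array([0.5376, 0.2356, 0.2529]), array([0.633, 0.26 , 0.273]), 0.2044) 0.14360804303879346
```

```bash
python3 -m pendant '[{"claw":0,"linear":[0,-1.7,0.1],"twist":0.006},{"claw":0,"linear":[0,-1.6,0.1],"twist":0},{"claw":0,"linear":[8,0,0],"twist":0},{"claw":0,"linear":[12,0,0],"twist":0},{"claw":0,"linear":[12,0,0],"twist":0},{"claw":0,"linear":[10,0,0],"twist":0},{"claw":0,"linear":[6,0,0],"twist":0},{"claw":0,"linear":[4,0,0],"twist":0},{"claw":0,"linear":[0,0,0],"twist":0},{"claw":0,"linear":[0,0,0],"twist":0}]'
python3 - <<'E'
from h import *
plan([.6233,.2321,.15],174.0)
for n in('side','top'):
  p,d=snap(n,n+'12.png');W=cloud(n,d);z=get_obs()['tool_pos'][2]-.088
  for i in range(1):
    try: print(n,fitrim(W,(.5785,.2366),.138,.088,.064,z,.088,-.1),z)
    except Exception as e: print(e)
E
```

```text
clock: 37.0
tool_pos: [0.623, 0.2311, 0.1778]
orientation: [176.8, 90.0, -99.0]
force: [0.4, 0.6, -3.2]
opening: 0.0077
t 37.0 pos [0.623  0.2311 0.1778] phi 174.19 tilt 0.02 j [ 37.1  21.4  -4.6   0.  -64.  -43. ] F [ 0.4  0.6 -3.2] open 0.0077
 shift now-axes mm [27.8 -0.2  1. ]
 twist deg 0.19 rad 0.0033 or -6.2799 ; shift after twist [27.8 -0.2  1. ]
side (array([0.577 , 0.2371]), np.float64(174.42), 410, 2.81, array([0.6036, 0.2238, 0.2023]), array([0.645, 0.259, 0.221]), 0.1525) 0.09024912324982318
top (array([0.5793, 0.2375]), np.float64(-5.57), 184, 1.61, array([0.5408, 0.2364, 0.1985]), array([0.64 , 0.26 , 0.217]), 0.1518) 0.09048347274959162
```

```bash
python3 -m pendant '[{"claw":0,"linear":[6,0,-0.6],"twist":0.003},{"claw":0,"linear":[8,0,0],"twist":0},{"claw":0,"linear":[8,0,0],"twist":0},{"claw":0,"linear":[8,0,0],"twist":0},{"claw":0,"linear":[8,0,0],"twist":0},{"claw":0,"linear":[8,0,0],"twist":0},{"claw":0,"linear":[8,0,0],"twist":0},{"claw":0,"linear":[6,0,0],"twist":0},{"claw":0,"linear":[4,0,0],"twist":0},{"claw":0,"linear":[0,0,0],"twist":0}]'
python3 -m pendant '[{"claw":0,"linear":[4,0,0],"twist":0},{"claw":0,"linear":[3,0,0],"twist":0},{"claw":0,"linear":[2,0,0],"twist":0},{"claw":0,"linear":[1,0,0],"twist":0},{"claw":0,"linear":[0.8,0,0],"twist":0},{"claw":0,"linear":[0.6,0,0],"twist":0},{"claw":0,"linear":[0.4,0,0],"twist":0},{"claw":0,"linear":[0,0,0],"twist":0},{"claw":0,"linear":[0,0,0],"twist":0},{"claw":0,"linear":[0,0,0],"twist":0}]'
```

```text
clock: 37.93
tool_pos: [0.6223, 0.2302, 0.1126]
orientation: [127.9, 89.9, -148.1]
force: [-0.2, -0.3, -3.1]
opening: 0.0076
clock: 38.77
tool_pos: [0.6228, 0.2306, 0.1022]
orientation: [-51.3, 90.0, 32.7]
force: [-0.3, -0.2, -3.1]
opening: 0.0076
```

```bash
python3 -m pendant '[{"claw":0,"linear":[0.7,0,0],"twist":0},{"claw":0,"linear":[0,0,0],"twist":0},{"claw":0,"linear":[0.7,0,0],"twist":0},{"claw":0,"linear":[0,0,0],"twist":0},{"claw":0,"linear":[0.5,0,0],"twist":0},{"claw":0,"linear":[0,0,0],"twist":0},{"claw":0,"linear":[0,0,0],"twist":0},{"claw":0,"linear":[0,0,0],"twist":0},{"claw":0,"linear":[0,0,0],"twist":0},{"claw":0,"linear":[0,0,0],"twist":0}]'
```

```text
clock: 39.6
tool_pos: [0.623, 0.2307, 0.1006]
orientation: [-62.7, 90.0, 21.3]
force: [-1.2, 1.4, 2.9]
opening: 0.0077
```

```bash
python3 -m pendant '[{"claw":0,"linear":[0.3,0,0],"twist":0},{"claw":0,"linear":[0,0,0],"twist":0},{"claw":35,"linear":[0,0,0],"twist":0},{"claw":35,"linear":[0,0,0],"twist":0},{"claw":35,"linear":[0,0,0],"twist":0},{"claw":35,"linear":[0,0,0],"twist":0},{"claw":35,"linear":[0,0,0],"twist":0},{"claw":35,"linear":[0,0,0],"twist":0},{"claw":35,"linear":[0,0,0],"twist":0},{"claw":35,"linear":[-10,0,0],"twist":0}]'
python3 -m pendant '[{"claw":0,"linear":[-30,0,0],"twist":0},{"claw":0,"linear":[-30,0,0],"twist":0},{"claw":0,"linear":[-30,0,0],"twist":0},{"claw":0,"linear":[-10,40,0],"twist":0},{"claw":0,"linear":[0,40,0],"twist":0},{"claw":0,"linear":[0,40,0],"twist":0},{"claw":0,"linear":[0,40,0],"twist":0},{"claw":0,"linear":[0,20,0],"twist":0},{"claw":0,"linear":[0,0,0],"twist":0},{"claw":0,"linear":[0,0,0],"twist":0}]'
python3 - <<'E'
from h import *
plan([.45,.24,.05],174.2)
b=np.radians(-5.77);c,s=np.cos(b),np.sin(b)
for n in('side','top'):
  p,d=snap(n,n+'13.png');W=cloud(n,d);W=np.where(W[...,2:]<.15,W,np.nan)
  dd=W[...,:2]-[.499,.1945];Q=np.stack([c*dd[...,0]+s*dd[...,1],-s*dd[...,0]+c*dd[...,1]],-1)
  m=((abs(Q[...,0]-.075)<.049)&(abs(Q[...,1]-.05)<.074))
  q=fitrim(np.where(m[...,None],np.nan,W),(.5786,.2367),.16,.11,.07,.008,.105,-.1); print(n,q)
  dc=q[0]-[.499,.1945]; print(' centre in board',c*dc[0]+s*dc[1],-s*dc[0]+c*dc[1])
cv2.imwrite('pics/c13.png',np.hstack([cv2.resize(cv2.imread('pics/side13.png')[100:230,130:310],(396,286),interpolation=2),cv2.resize(cv2.imread('pics/top13.png')[130:260,130:310],(396,286),interpolation=2)]))
E
```

```text
clock: 40.43
tool_pos: [0.6216, 0.2299, 0.1081]
orientation: [123.4, 89.8, -152.6]
force: [0.1, -0.2, -0.4]
opening: 0.0354
clock: 41.27
tool_pos: [0.4432, 0.2498, 0.2115]
orientation: [-37.3, 89.9, 46.8]
force: [0.2, 0.0, -1.0]
opening: 0.0004
t 41.27 pos [0.4432 0.2498 0.2115] phi 174.13 tilt 0.15 j [ 51.6   5.3 -21.4   0.  -63.2 -57.4] F [ 0.2  0.  -1. ] open 0.0004
 shift now-axes mm [161.5  -7.6  -9.4]
 twist deg -0.07 rad -0.0012 or 6.282 ; shift after twist [161.5  -7.5  -9.4]
side (array([0.5774, 0.2364]), np.float64(-6.13), 307, 1.42, array([0.5198, 0.2375, 0.1292]), array([0.629, 0.263, 0.144]), 0.0787)
 centre in board 0.07379035346076439 0.049569685657016825
top (array([0.5791, 0.2367]), np.float64(-6.01), 171, 1.46, array([0.5208, 0.2372, 0.133 ]), array([0.528, 0.261, 0.14 ]), 0.0771)
 centre in board 0.07545157977644074 0.05003907582319431
```

View pics/c13.png

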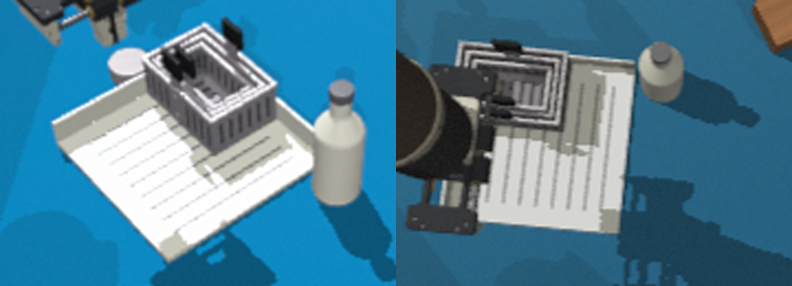

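The image shows all three baskets nested and level in the corner, with the bottle and specimen in place. To be sure it is flush, I'll give light low pushes with closed fingertips, clear of the handles.

```bash
cat >> h.py <<'E'
_b=np.radians(-5.77);_c,_s=np.cos(_b),np.sin(_b)
def bw(x,y): return [.499+_c*x-_s*y,.1945+_s*x+_c*y]
E
python3 - <<'E'
from h import *
plan(bw(-.025,-.018)+[.035],174.23)
E
```

```text
t 41.37 pos [0.4443 0.2497 0.2107] phi 174.03 tilt 0.08 j [ 51.5   5.5 -21.3   0.  -63.1 -57.4] F [ 0.5  0.3 -0.4] open 0.0005
 shift now-axes mm [175.7 -35.  -67.5]
 twist deg -0.2 rad -0.0035 or 6.2797 ; shift after twist [175.7 -34.8 -67.6]
```

```bash
python3 -m pendant '[{"claw":0,"linear":[0,-18,-34],"twist":0},{"claw":0,"linear":[0,-17,-33.5],"twist":-0.003},{"claw":0,"linear":[35,0,0],"twist":0},{"claw":0,"linear":[35,0,0],"twist":0},{"claw":0,"linear":[35,0,0],"twist":0},{"claw":0,"linear":[30,0,0],"twist":0},{"claw":0,"linear":[25,0,0],"twist":0},{"claw":0,"linear":[15.5,0,0],"twist":0},{"claw":0,"linear":[0,0,0],"twist":0},{"claw":0,"linear":[0,0,0],"twist":0}]'
python3 -m pendant '[{"claw":0,"linear":[0,-5,0],"twist":0},{"claw":0,"linear":[0,-5,0],"twist":0},{"claw":0,"linear":[0,-4,0],"twist":0},{"claw":0,"linear":[0,-3,0],"twist":0},{"claw":0,"linear":[0,-2,0],"twist":0},{"claw":0,"linear":[0,-2,0],"twist":0},{"claw":0,"linear":[0,-1,0],"twist":0},{"claw":0,"linear":[0,0,0],"twist":0},{"claw":0,"linear":[0,0,0],"twist":0},{"claw":0,"linear":[0,0,0],"twist":0}]'
python3 -c "
from h import *
plan(bw(-.001,-.018)+[.035],174.23)"
```

```text
clock: 42.2
tool_pos: [0.4719, 0.1779, 0.0336]
orientation: [144.4, 89.8, -131.5]
force: [1.0, -0.4, -0.1]
opening: 0.0006
clock: 43.03
tool_pos: [0.4932, 0.1763, 0.0343]
orientation: [130.4, 90.0, -145.4]
force: [-0.5, 0.0, -0.4]
opening: 0.0009
t 43.03 pos [0.4932 0.1763 0.0343] phi 174.19 tilt 0.01 j [ 41.1  18.6 -31.8  -0.  -39.7 -47. ] F [-0.5  0.  -0.4] open 0.0009
 shift now-axes mm [-0.7 -2.9  0.7]
 twist deg -0.04 rad -0.0008 or 6.2824 ; shift after twist [-0.7 -2.9  0.7]
```

```bash
python3 -m pendant '[{"claw":0,"linear":[0,-1,0],"twist":0},{"claw":0,"linear":[0,-1,0],"twist":0},{"claw":0,"linear":[0,-0.7,0],"twist":0},{"claw":0,"linear":[0,-0.5,0],"twist":0},{"claw":0,"linear":[0,0,0],"twist":0},{"claw":0,"linear":[0,0,0],"twist":0},{"claw":0,"linear":[0,0,0],"twist":0},{"claw":0,"linear":[0,0,0],"twist":0},{"claw":0,"linear":[0,0,0],"twist":0},{"claw":0,"linear":[0,0,0],"twist":0}]'
python3 -m pendant '[{"claw":0,"linear":[0,-1,0],"twist":0},{"claw":0,"linear":[0,0,0],"twist":0},{"claw":0,"linear":[0,-0.7,0],"twist":0},{"claw":0,"linear":[0,0,0],"twist":0},{"claw":0,"linear":[0,-0.5,0],"twist":0},{"claw":0,"linear":[0,0,0],"twist":0},{"claw":0,"linear":[0,0,0],"twist":0},{"claw":0,"linear":[0,0,0],"twist":0},{"claw":0,"linear":[0,0,0],"twist":0},{"claw":0,"linear":[0,0,0],"twist":0}]'
```

```text
clock: 43.87
tool_pos: [0.4965, 0.176, 0.0343]
orientation: [116.6, 90.0, -159.3]
force: [-1.9, 1.7, -0.2]
opening: 0.0007
clock: 44.7
tool_pos: [0.4974, 0.1755, 0.0342]
orientation: [111.5, 89.9, -164.4]
force: [-9.2, 2.6, 6.5]
opening: 0.0005
```

```bash
python3 -m pendant '[{"claw":0,"linear":[0,8,0],"twist":0},{"claw":0,"linear":[0,7,-10],"twist":0},{"claw":0,"linear":[0,0,-20],"twist":0},{"claw":0,"linear":[0,0,-14],"twist":0},{"claw":0,"linear":[0,0,0],"twist":0},{"claw":0,"linear":[0,-25,0],"twist":0},{"claw":0,"linear":[0,-30,0],"twist":0},{"claw":0,"linear":[0,-25,0],"twist":0},{"claw":0,"linear":[0,-10,0],"twist":0},{"claw":0,"linear":[0,0,0],"twist":0}]'
python3 -c "
from h import *
plan(bw(.075,-.0405)+[.033],174.23)"
```

```text
clock: 45.53
tool_pos: [0.5712, 0.124, 0.0341]
orientation: [-79.9, 89.9, 4.1]
force: [-0.3, 0.5, -0.8]
opening: 0.0007
t 45.53 pos [0.5712 0.124  0.0341] phi 174.09 tilt 0.06 j [ 31.4  23.1 -24.    0.  -42.8 -37.4] F [-0.3  0.5 -0.8] open 0.0007
 shift now-axes mm [ 1.1  4.  22.3]
 twist deg -0.14 rad -0.0025 or 6.2807 ; shift after twist [ 1.1  3.9 22.4]
```

```bash
python3 -m pendant '[{"claw":0,"linear":[0,4,5],"twist":-0.0025},{"claw":0,"linear":[0,0,6],"twist":0},{"claw":0,"linear":[0,0,5],"twist":0},{"claw":0,"linear":[0,0,3],"twist":0},{"claw":0,"linear":[0,0,1.5],"twist":0},{"claw":0,"linear":[0,0,1],"twist":0},{"claw":0,"linear":[0,0,0],"twist":0},{"claw":0,"linear":[0,0,0],"twist":0},{"claw":0,"linear":[0,0,0],"twist":0},{"claw":0,"linear":[0,0,0],"twist":0}]'
python3 -m pendant '[{"claw":0,"linear":[0,0,0.8],"twist":0},{"claw":0,"linear":[0,0,0],"twist":0},{"claw":0,"linear":[0,0,0.7],"twist":0},{"claw":0,"linear":[0,0,0],"twist":0},{"claw":0,"linear":[0,0,0.5],"twist":0},{"claw":0,"linear":[0,0,0],"twist":0},{"claw":0,"linear":[0,0,0],"twist":0},{"claw":0,"linear":[0,0,0],"twist":0},{"claw":0,"linear":[0,0,0],"twist":0},{"claw":0,"linear":[0,0,0],"twist":0}]'
python3 -c "
from h import *
plan(bw(.075,-.0395)+[.033],174.23)"
```

```text
clock: 46.37
tool_pos: [0.5669, 0.1461, 0.0343]
orientation: [97.6, 90.0, -178.1]
force: [-0.6, -1.7, 0.2]
opening: 0.0002
clock: 47.2
tool_pos: [0.5667, 0.1464, 0.0343]
orientation: [149.3, 89.9, -126.4]
force: [0.4, -9.7, 4.1]
opening: 0.0005
t 47.2 pos [0.5667 0.1464 0.0343] phi 174.29 tilt 0.15 j [ 33.6  23.3 -23.8   0.1 -43.1 -39.4] F [ 0.4 -9.7  4.1] open 0.0005
 shift now-axes mm [ 1.3 -2.8  1.6]
 twist deg 0.06 rad 0.001 or -6.2822 ; shift after twist [ 1.3 -2.8  1.6]
```

Both pushes met a stiff stop at about 9 N with under 1 mm of travel, so the basket was already flush. I'll retreat clear and check.

```bash
python3 -m pendant '[{"claw":0,"linear":[0,0,-8],"twist":0},{"claw":0,"linear":[0,0,-15],"twist":0},{"claw":0,"linear":[-30,0,0],"twist":0},{"claw":0,"linear":[-40,0,0],"twist":0},{"claw":0,"linear":[-40,0,0],"twist":0},{"claw":0,"linear":[-40,0,0],"twist":0},{"claw":0,"linear":[-40,0,0],"twist":0},{"claw":0,"linear":[0,24,-34],"twist":0},{"claw":0,"linear":[0,24,-34],"twist":0},{"claw":0,"linear":[0,24,-34],"twist":0}]'
python3 -m pendant '[{"claw":0,"linear":[0,14,-38],"twist":0},{"claw":0,"linear":[0,14,-38],"twist":0},{"claw":0,"linear":[0,5,-38],"twist":0},{"claw":0,"linear":[0,0,-38],"twist":0},{"claw":0,"linear":[0,0,-38],"twist":0},{"claw":0,"linear":[0,0,0],"twist":0},{"claw":0,"linear":[0,0,0],"twist":0},{"claw":0,"linear":[0,0,0],"twist":0},{"claw":0,"linear":[0,0,0],"twist":0},{"claw":0,"linear":[0,0,0],"twist":0}]'
python3 - <<'E'
from h import *
plan([.45,-.1,.23])
c,s=_c,_s=np.cos(np.radians(-5.77)),np.sin(np.radians(-5.77))
for n in('side','top'):
  p,d=snap(n,n+'14.png');W=cloud(n,d);W=np.where(W[...,2:]<.15,W,np.nan)
  dd=W[...,:2]-[.499,.1945];Q=np.stack([c*dd[...,0]+s*dd[...,1],-s*dd[...,0]+c*dd[...,1]],-1)
  ax,ay=abs(Q[...,0]-.075),abs(Q[...,1]-.05)
  for nm,L,Wd,h,base,lo in(('L',.16,.11,.07,.008,(.049,.074)),('M',.138,.088,.064,.011,(.038,.063)),('S',.116,.066,.058,.014,(0,0))):
    m=(ax>lo[0])|(ay>lo[1])
    if nm!='L': m&=(ax<Wd/2+.005)&(ay<L/2+.005)
    q=fitrim(np.where(m[...,None],W,np.nan),(.5786,.2367),L,Wd,h,base,.105,-.1)
    dc=q[0]-[.499,.1945]; print(n,nm,q[1],q[2],q[3],'z',q[6],'board',(np.array([c*dc[0]+s*dc[1],-s*dc[0]+c*dc[1]])*1e3).round(1))
  X=W.reshape(-1,3);X=X[np.isfinite(X).all(1)]
  for i in(0,1):
    q=Q.reshape(-1,2);z=W.reshape(-1,3)[:,2];a=(z>.036)&(z<.05)&(abs(q[:,i]-.132)<.009)&(q[:,1-i]<-.04)&(q[:,1-i]>-.125);print('  wall',i,a.sum(),np.median(q[a,i])*1e3)
  for nm,cc,zmin in(('bottle',(.575,.0),.16),('spec',(.54,.37),.02),('case',(.71,-.2),.04)):
    k=X[(np.hypot(X[:,0]-cc[0],X[:,1]-cc[1])<.08)&(X[:,2]>zmin)]
    if nm=='spec':k=k[np.hypot(k[:,0]-.54,k[:,1]-.372)<.035]
    if len(k): print(nm,np.round(np.median(k,0),3),k.min(0).round(3),k.max(0).round(3))
cv2.imwrite('pics/c14.png',np.hstack([cv2.resize(cv2.imread('pics/side14.png')[110:240,140:320],(396,286),interpolation=2),cv2.resize(cv2.imread('pics/top14.png')[130:260,130:310],(396,286),interpolation=2)]))
E
```

```text
clock: 48.03
tool_pos: [0.4823, 0.03, 0.2247]
orientation: [-39.7, 89.9, 44.6]
force: [-0.4, -0.9, -0.3]
opening: 0.0003
clock: 48.87
tool_pos: [0.4319, -0.154, 0.2244]
orientation: [-50.5, 90.0, 33.9]
force: [-0.5, -0.0, -0.1]
opening: 0.0005
t 48.87 pos [ 0.4319 -0.154   0.2244] phi 174.42 tilt 0.02 j [  5.1  -0.3 -25.5  -0.  -64.7 -10.7] F [-0.5 -0.  -0.1] open 0.0005
 shift now-axes mm [ -5.6 -12.8  55.5]
side L -5.6 297 1.67 z 0.0787 board [74.2 49.9]
side M 174.18 229 1.68 z 0.0758 board [73.7 49.9]
side S -5.64 166 1.47 z 0.0728 board [72.6 49.7]
  wall 0 56 130.48084606542554
  wall 1 93 131.98481717562174
spec [0.542 0.378 0.027] [0.514 0.347 0.021] [0.573 0.406 0.032]
case [ 0.697 -0.208  0.051] [ 0.64  -0.276  0.04 ] [ 0.763 -0.135  0.057]
top L -5.64 170 1.34 z 0.0768 board [75.6 50.5]
top M 174.48 148 1.45 z 0.074 board [75.3 49.9]
top S -5.45 127 1.42 z 0.0709 board [73.8 49.9]
  wall 0 45 132.74852760369296
  wall 1 45 131.77954252596487
spec [0.547 0.376 0.024] [0.52  0.348 0.02 ] [0.573 0.405 0.03 ]
case [ 0.702 -0.204  0.049] [ 0.642 -0.273  0.04 ] [ 0.763 -0.135  0.057]
```

View pics/c14.png

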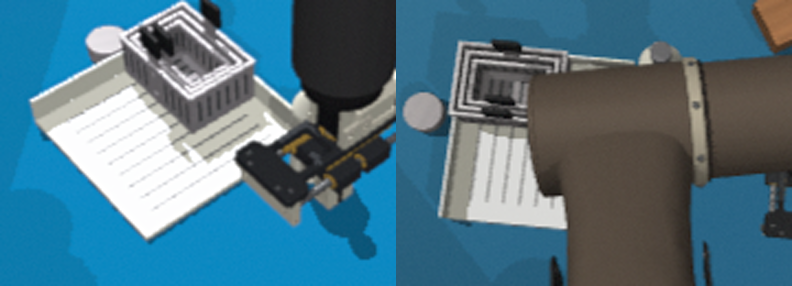

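Everything fits, but the arm hides the bottle. I'll move aside once and check it before handing in.

```bash
python3 -m pendant '[{"claw":0,"linear":[-5,0,-30],"twist":0},{"claw":0,"linear":[-5,0,-38],"twist":0},{"claw":0,"linear":[-5,0,-38],"twist":0},{"claw":0,"linear":[0,0,-38],"twist":0},{"claw":0,"linear":[0,0,-38],"twist":0},{"claw":0,"linear":[0,0,-30],"twist":0},{"claw":0,"linear":[0,0,-10],"twist":0},{"claw":0,"linear":[0,0,0],"twist":0},{"claw":0,"linear":[0,0,0],"twist":0},{"claw":0,"linear":[0,0,0],"twist":0}]'
python3 - <<'E'
from h import *
for n in('side','top'):
  p,d=snap(n,n+'15.png');X=cloud(n,d).reshape(-1,3);X=X[np.isfinite(X).all(1)]
  k=X[(np.hypot(X[:,0]-.575,X[:,1])<.08)&(X[:,2]>.16)&(X[:,2]<.2)]
  print(n,len(k),np.median(k,0).round(3) if len(k) else '',boxes_of(n,'wash_bottle')[:1])
print(get_obs()['force'])
E
```

```text
clock: 49.8
tool_pos: [0.41, -0.3747, 0.2393]
orientation: [14.3, 90.0, 98.7]
force: [0.4, 0.0, -0.2]
opening: 0.0007
side 139 [0.59  0.006 0.185] [{'xy': [281.7, 168.2], 'confidence': 0.84}]
top 89 [0.593 0.011 0.184] [{'xy': [252.7, 161.1], 'confidence': 0.71}]
[-0.42539535 -0.08717354  0.50153802]
```

The bottle is where it started, and the arm is touching nothing. Handing in.

```bash
python3 -c "
from plant import *
print(close_job())"
```

```text
the job is handed in; nothing more can be done
None
```

The three baskets are nested in the corner of the draining board and the job is handed in. The robot's clock stood at about 50 s of the 72 s allowed.

**What I did:** I lowered the small basket into the middle one with the handles opposite, then moved the empty large basket into the corner by its handle. I then lowered the middle and small pair into it. Last, I gave the large basket light fingertip pushes of about 10 N toward each wall.

**Last checks:**
- **Corner:** Both cameras put the large basket within about 1 mm of its flush position. Its yaw is −5.6°, against about −5.8° for the board, which is within measuring error. Before the pushes its yaw was about −6.1°, so they squared it slightly.
- **Nest:** All three rims are at the heights expected for baskets standing flat in one another.
- **Other things:** The wash bottle and wooden case measure where they started. The specimen reads within 4 mm of its start, and nothing came near it. The gripper is well clear, with no contact force.

**What went wrong or disagreed:**
- **First grasp:** It closed on air because the fingers shut more slowly than I had allowed. Nothing shifted, and I repeated it.
- **Cameras:** They differ by about 1.5 mm in x throughout, within their stated accuracy.

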